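# Latch the instrument case

### The job

Fasten the dry case with its draw latch: bring the wire loop over the hooked keeper on the lid and down behind it, then press the lever down over centre until it lies flat and stays there by itself. The case stands under a low light bar, so work in at a slant; do not knock the light bar, and leave the lenses, boxes, bottle and dish around and on the case where they are.

Things in the scene. Friction and masses are not known exactly. Their poses are not given: they have to be found in the camera images.
- case: Grey instrument case with a black lid, fixed to the bench, lid already shut. 220 deep, 300 wide, 139 high. Origin on the bench straight below the latch; x points to its back, z up. The latch is in the middle of its sloping front: lever low, keeper high. Behind the slope the lid's top is flat, from x = 78 to 150.
- slope (a point): Point of the case's sloping front under the lever's pivot, 85 above the bench. The front is a plane that rises away from the robot at 35 degrees to the bench, from x = -70 (36 high) to x = +78 (139 high) in the case's frame.
- keeper: Steel hook on the lid, 12 wide. Origin: the seat, where the centre of the loop's crossbar belongs, 14 above the sloping face. Axes: x up the slope (away from the lever), y along the crossbar, z square out of the slope. Its wall stands from x = -8 to -3; behind it (+x) it is open, and the bar may lie anywhere down the wall from the lip to the face.
- keeper_lip (a point): Free top edge of the keeper's lip, at x = 1.5, z = 8 in the keeper's axes. The lip (z = 5 to 8) overhangs the wall. The crossbar must go over it (bar centre above z = 11), come down with its centre beyond x = 4.5, and is then drawn back towards -x under the lip against the wall.
- lever_pivot (a point): Axis of the lever's hinge, parallel to the keeper's y, at x = -48, z = 0 in the keeper's axes, 14 above the sloping face. Its own axes are parallel to the keeper's.
- lever (a joint): Lever angle, rad: 0 = flat (handle points down the slope, to the robot), 1.57 = square to the slope, 2.05 = stop, leaning to the keeper. Stays where left (0.045 N m) while the loop is slack. Hooked, the loop is tight from about 1.2 down; centre is near 0.4: let go below 0.3 its spring snaps the lever to 0, above 0.55 it springs back. Pressing takes 4 to 6 N at lever_tip.
- lever_tip (a point): Point on the handle 48 from the pivot, on the upper side (the side that faces the keeper when the handle stands up). The handle is a steel strip 22 wide, 5 thick, 58 long from the pivot, its end slightly upturned. x of this frame points from tip to pivot, z out of the upper side.
- loop (a joint): Angle of the wire loop on the lever, rad; the loop's angle above the keeper's +x direction is (loop + 0.117 - lever). Light friction (0.03 N m) holds it where it is left and also carries it along when the lever turns: a bar let go well behind the keeper lifts out over the lip as the lever is pressed, so draw it back against the wall, under the lip, before letting go.
- loop_pin (a point): Hinge pin of the loop, riding on the lever 20 from the pivot: with a = lever - 0.4 it lies at the pivot + (-20 cos a, 20 sin a) along the keeper's (x, z).
- loop_bar (a point): Middle of the loop's crossbar, a steel bar 6 thick and 44 long, 63.5 from the loop's pin. Two side wires, 5 thick, run from it to the pin at y = +-19, either side of the lever. The loop is sprung lengthwise (8 N per mm, up to 10 longer). x of this frame runs from the pin to the bar.
- loop_ball (a point): Centre of the loop's grip: a steel ball 16 across on a 5 mm stem, 28 from the middle of the crossbar, standing on it at 1.66 rad from the loop's length to its upper side. Pinched across (along the bar, fingers either side of the stem) it can be led about: loop and lever both follow, and the ball turns between the fingers.
- light_bar: White bench light on two posts at y = +-255, 540 long (y), 50 deep (x = 0 to 50), from 235 to 262 above the bench. Origin on the bench below the middle of its front edge. It crosses the case over the keeper's back, so an upright gripper meets it; one leaning back to the robot by 25 to 50 degrees clears it.
- objective_a: Steel microscope objective, 30 across, 45 tall, standing in front of the case. Leave it in place. Origin at the centre of its underside.
- objective_b: Steel microscope objective, 30 across, 45 tall, standing on the lid's flat top. Leave it in place. Origin at the centre of its underside.
- eyepiece: Black eyepiece, 36 across, 55 tall, standing on the lid's flat top. Leave it in place. Origin at the centre of its underside.
- slide_box: White and grey slide box 87 x 102 x 34, beside the case. Leave it in place. Origin at the centre of its underside.
- oil_bottle: Small amber bottle, 28 across, 62 tall, in front of the case. Leave it in place. Origin at the centre of its underside.
- dish: Shallow glass dish, 90 across, 16 high, beside the case. Leave it in place. Origin at the centre of its underside.
- cover_box: Clear cover-glass box 30 x 30 x 14, in front of the case. Leave it in place. Origin at the centre of its underside.

How it is judged (in metres and radians):
On the way:
1. the loop's crossbar is down behind the keeper, under the height of its lip (x of loop_bar in the frame of keeper between -0.006 and 0.012 m and y of loop_bar in the frame of keeper between -0.008 and 0.008 m and z of loop_bar in the frame of keeper between -0.013 and 0.0045 m), for 0.2 s.
At the end, for the whole second after the job is handed in: The lever is pressed flat (within 0.08 rad of its stop) and still, and the loop's crossbar is hooked: its centre within -6 to +4 mm of its seat along the keeper's x and below the keeper's lip (z under 4.5 mm) (x of loop_bar in the frame of keeper between -0.006 and 0.004 m and z of loop_bar in the frame of keeper between -0.013 and 0.0045 m and value of joint lever below 0.08 rad and velocity of joint lever between -0.05 and 0.05 rad/s); the robot touches nothing.
It fails at once if a bystander is moved more than 25 mm (distance of any of objective_a, objective_b, eyepiece, slide_box, oil_bottle, dish, cover_box from where it was at the start of the episode above 0.025 m).
It fails at once if the robot knocks the light bar (over 8 N) (contact force between any of the arm, the fingers and light_bar above 8 N).
It also fails if it takes over 51 s, if anything falls off the work surface, if the arm or the gripper's body presses on something with over 40 N, if the wrist force passes 120 N, or if a joint passes its speed limit or range.

### The arm

A 7-joint arm with a two-finger parallel gripper is mounted at the origin on the work surface. World frame = base frame: x ahead of the robot, y to its left, z up, the work surface at z = 0. Lengths are in m, angles in degrees, forces in N, time in s.
With the tool pointing down it reaches from about 0.4 to 0.875 m from the base axis. Payload 4.4 kg.
Tool frame: the origin (TCP) lies where the fingers leave the gripper's body, on its centre line; the fingertips stand 73 mm ahead of it and the grasp point (between the pads) lies 54 mm ahead of it; z points along the fingers, x is the direction in which the jaws open and shut, and the axes are right-handed (so a half turn about z gives the same grasp; the last joint's range is limited). The gripper opens to 85 mm and grips with 20 to 120 N. Pads are 22 mm wide; open, the fingers measure 114 mm over their backs; the gripper's body (76 mm by 85 mm) begins 54 mm behind the grasp point. The pads swing forward as they close: fully open they stand 13 mm farther back than shut.
Start: joints at [-70.29, 36.005, 2.206, 86.941, -1.547, 57.084, -1.146], TCP at [0.259, 0.596, 0.304] pointing down, gripper open.
Joint ranges: [-175.42, 175.42], [-21.48, 121.26], [-71.46, 75.88], [10.55, 141.38], [-63.04, 243.04], [13.31, 113.54], [-168.57, 168.57]. Speed limits (degrees/s): [147.25, 147.25, 180, 180, 180, 180, 180].

### API

Orientations are given as a 3x3 rotation matrix whose columns are the frame's x, y, z axes.
In Python, from cell import * gives the robot as it stands.
- The arm moves only by the tool apply_moves, never from a script. Its argument "targets" is a list of rows, each a list of 5 numbers: the opening, from 0 (shut) to 1 (fully open), then the shift along the tool's x, y, z in mm, then the turn about the tool's z in degrees. In form: [[gripper, x, y, z, twist], ...]. A call has 1 to 20 rows; each row shifts and turns the commanded pose from where the row before left it, along the tool's axes as they then stand; what a row does not reach is not made up. A row lasts 1/10 s, in which the tool goes at most 50 mm and 8.59 degrees, less where a joint would pass 70% of its speed; a pose out of reach is approached as far as the arm can. A call with a gripper value outside its range is refused whole. The fingers move at their own pace and stop on an object; "newtons" is the grip in N (left out, the last holds). Time passes only in rows, so rows that do not move let the fingers close. It gives the time, the measured TCP pose, the force and the opening at its end, in the units of the state.
- state(): the state, without advancing time (a new reading comes with each control period).
- get_image(name): name is "scene" or "top" or "wrist"; returns the picture (480x640x3 uint8, red, green, blue); there is no depth.
- camera_model(name): a dict with "mtx" (3x3 intrinsics, pixels), "T" (4x4, takes a point from camera to world coordinates); the wrist camera has in their place "T_tool_cam" (4x4, takes a point from camera to tool coordinates, whose origin is the TCP and whose axes are the tool frame's). Camera axes: x right, y down, z forward; pixel columns grow to the right and rows downward; lengths in m; the calibration is good to about 2 mm. A picture is of the moment at which its call begins: read the wrist's pose just before it. camera_model takes no time and is no camera call.
- sign_off(): hands the job in, once; it reports no verdict.
The state is a dict: "clock": time; "joint_pos": joint angles; "joint_vel": joint speeds; "effort": joint torques, N m; "eef_pos": TCP position; "tcp_rot": TCP orientation; "contact_force": force on the tool from outside, world axes, zero at the start; "torque": the same for the moment, N m; "width": finger opening in m.
Only numpy, scipy, OpenCV 4.12 (cv2) and the standard library are available. Lean on these libraries where they do the work, as an engineer would, in place of code of your own. Each camera call takes 0.05 s, during which the arm holds its last target.

## Working session

There is one attempt and no reset: what is moved stays moved. The work goes in short steps, Python scripts to look and compute and a tool call to move; the robot and the scene stay as the last step left them, time stands still between calls to the robot, and variables do not carry over. Pictures are saved under pics/ and viewed, and the job is handed in when it is done.

Besides the shell and the picture viewer there is one more tool, called after ">>>" by a JSON object that holds its "method" and its "body". apply_moves: Moves the arm, as the interface text tells. Its arguments: {"type":"object","properties":{"targets":{"type":"array","items":{"type":"array","items":{"type":"number"}}},"newtons":{"type":"number"}},"required":["targets"]}

```bash
ls; mkdir -p pics
python3 - <<'E'
from cell import *
import cv2
print(state())
for n in ("scene","top","wrist"):
    m=camera_model(n); print(n,m)
    cv2.imwrite(f"pics/{n}0.png",get_image(n)[:,:,::-1])
E
```

```text
pics
{'clock': 0.0, 'joint_pos': array([-70.2914842 ,  36.05969372,   2.20245507,  86.99622147,
        -1.54688178,  57.0840939 ,  -1.14672351]), 'joint_vel': array([ 0.17639679, -0.01703137,  0.05784314, -0.05265694, -0.05783637,
        0.03470599, -0.02346669]), 'effort': array([-1.72468681e-04, -5.63404620e+01,  1.22578092e+00, -1.93457884e+01,
        1.08020118e-02,  1.03027158e-02,  1.09039067e-05]), 'eef_pos': array([0.25873979, 0.59574802, 0.30297889]), 'tcp_rot': array([[ 3.98416150e-01,  9.17204459e-01, -7.42574910e-04],
       [ 9.17202739e-01, -3.98416842e-01, -1.77670495e-03],
       [-1.92545606e-03,  2.67762069e-05, -9.99998146e-01]]), 'contact_force': array([ 0.0112275 , -0.30150261,  0.54178842]), 'torque': array([-0.02309155, -0.01322511, -0.03420105]), 'width': 0.08524354914966523}
scene {'mtx': array([[492.00415467,   0.        , 313.499279  ],
       [  0.        , 492.00415467, 237.89786642],
       [  0.        ,   0.        ,   1.        ]]), 'T': array([[ 0.13565573,  0.62122895, -0.77179798,  1.30617771],
       [ 0.99062132, -0.0722023 ,  0.11600096, -0.0
[... 376 characters left out ...]
0.99906371,  0.02404978,  0.03596269,  0.01674365],
       [-0.03891161, -0.13617533, -0.98992028,  0.95697655],
       [ 0.        ,  0.        ,  0.        ,  1.        ]])}
wrist {'mtx': array([[424.18665772,   0.        , 316.99864503],
       [  0.        , 424.18665772, 241.2400271 ],
       [  0.        ,   0.        ,   1.        ]]), 'T_tool_cam': array([[ 9.99999961e-01, -2.59599460e-04, -9.93951105e-05,
        -6.80009713e-04],
       [ 2.77667093e-04,  9.49728667e-01,  3.13074083e-01,
        -8.03999396e-02],
       [ 1.31245231e-05, -3.13074098e-01,  9.49728703e-01,
        -6.89970154e-02],
       [ 0.00000000e+00,  0.00000000e+00,  0.00000000e+00,
         1.00000000e+00]])}
```

View pics/scene0.png

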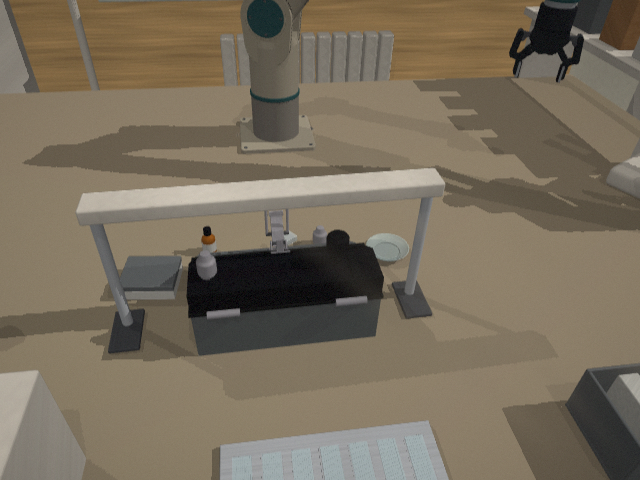

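View pics/top0.png

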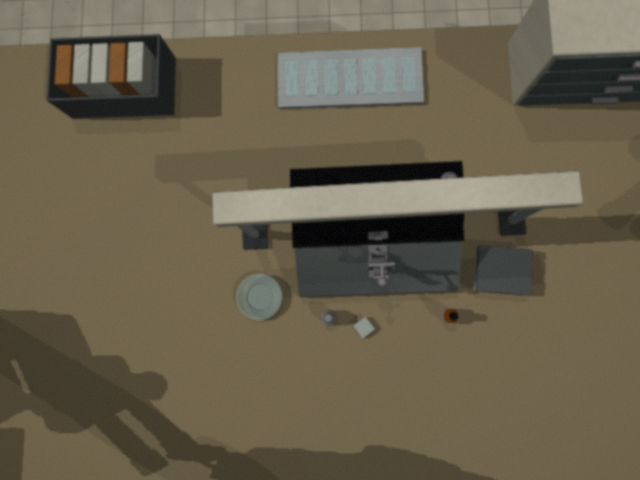

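View pics/wrist0.png

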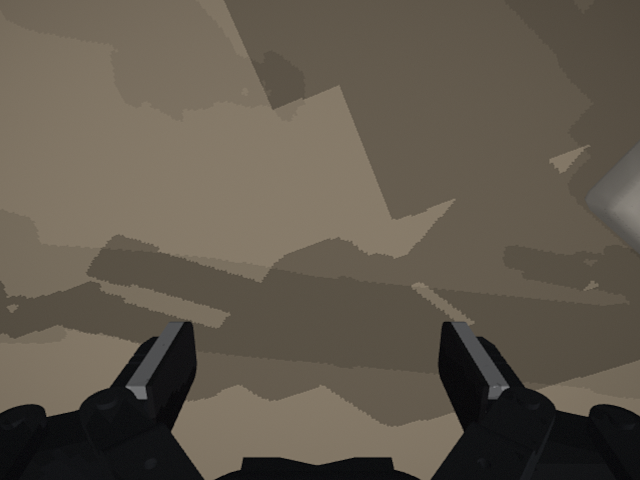

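The scene view shows the case from behind with the latch at about (278,230). In the top view the slope's front edge runs from (300,297) to (460,290), and the latch is at (380,235–285). Next I'll zoom in.

```bash
cat > h.py <<'E'
from cell import *
import numpy as np, cv2
def ray(n,px,st=None):
    m=camera_model(n)
    if n=="wrist":
        st=st or state(); T=np.eye(4); T[:3,:3]=st["tcp_rot"]; T[:3,3]=st["eef_pos"]; T=T@m["T_tool_cam"]
    else: T=m["T"]
    d=T[:3,:3]@np.linalg.inv(m["mtx"])@np.array([px[0],px[1],1.]); return T[:3,3],d/np.linalg.norm(d)
def onz(n,px,z,st=None):
    o,d=ray(n,px,st); return o+d*(z-o[2])/d[2]
def tri(rs):
    A=np.zeros((3,3));b=np.zeros(3)
    for o,d in rs:
        P=np.eye(3)-np.outer(d,d);A+=P;b+=P@o
    x=np.linalg.solve(A,b)
    return x,[np.linalg.norm((np.eye(3)-np.outer(d,d))@(x-o)) for o,d in rs]
def proj(n,p,st=None):
    m=camera_model(n)
    if n=="wrist":
        st=st or state(); T=np.eye(4); T[:3,:3]=st["tcp_rot"]; T[:3,3]=st["eef_pos"]; T=T@m["T_tool_cam"]
    else: T=m["T"]
    c=np.linalg.inv(T)@np.append(p,1); u=m["mtx"]@c[:3]; return u[:2]/u[2]
E
python3 - <<'E'
from h import *
im=cv2.imread("pics/top0.png")
cv2.imwrite("pics/t1.png",cv2.resize(im[215:305,320:440],None,fx=6.6,fy=6.6,interpolation=cv2.INTER_CUBIC))
im=cv2.imread("pics/scene0.png")
cv2.imwrite("pics/s1.png",cv2.resize(im[195:265,230:330],None,fx=8,fy=8,interpolation=cv2.INTER_CUBIC))
for px,z in [((300,297),.036),((460,290),.036),((293,246),.139),((463,241),.139),((290,170),.139),((462,162),.139),((213,222),.262),((580,205),.262)]: print(px,onz("top",px,z))
E
```

```text
(300, 297) [0.54743783 0.1036938  0.036     ]
(460, 290) [ 0.5545141  -0.19724515  0.036     ]
(293, 246) [0.63168189 0.10498695 0.139     ]
(463, 241) [ 0.63329845 -0.18293092  0.139     ]
(290, 170) [0.76566131 0.10900188 0.139     ]
(462, 162) [ 0.77086876 -0.18903524  0.139     ]
(213, 222) [0.65395745 0.20947297 0.262     ]
(580, 205) [ 0.66495393 -0.32199947  0.262     ]
```

View pics/t1.png

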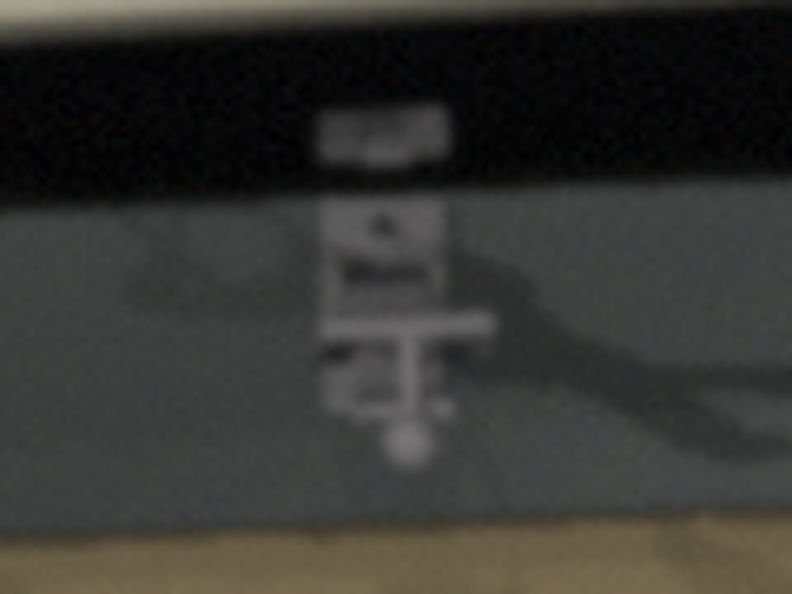

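View pics/s1.png

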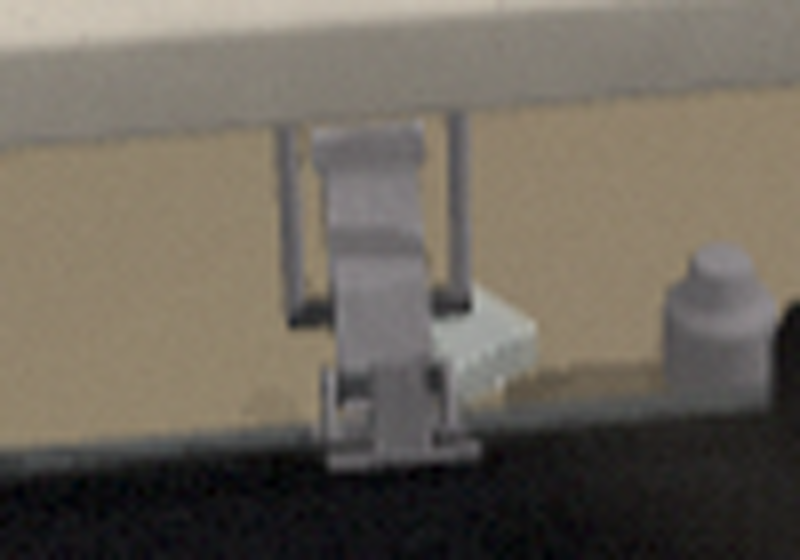

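>>> {"method": "apply_moves", "body": {"targets": [[1,-23,26.5,-10,0],[1,-23,26.5,-10,0],[1,-23,26.5,-10,0],[1,-23,26.5,-10,0],[1,-23,26.5,-10,0],[1,-23,26.5,-10,0],[1,-23,26.5,-10,0],[1,-23,26.5,-10,0],[1,-23,26.5,-10,0],[1,-23,26.5,-10,0],[1,-23,26.5,-10,0],[1,-23,26.5,-10,0],[1,-23,26.5,-10,0],[1,-23,26.5,-10,0],[1,-23,26.5,-10,0],[1,-23,26.5,-10,0],[1,-23,26.5,-10,0],[1,-23,26.5,-10,0],[1,-23,26.5,-10,0],[1,-23,26.5,-10,0]]}}

```text
clock: 2.15
eef_pos: [0.562, -0.0382, 0.5041]
tcp_rot: [[0.398, 0.917, -0.0], [0.917, -0.398, 0.0], [-0.0, -0.001, -1.0]]
contact_force: [1.0, 0.9, -0.8]
width: 0.0858
```

>>> {"method": "apply_moves", "body": {"targets": [[1,0,0,-20,-8],[1,0,0,-20,-8],[1,0,0,-20,-8.6],[1,0,0,-20,0],[1,0,0,-20,0]]}}

```text
clock: 2.65
eef_pos: [0.5616, -0.037, 0.6044]
tcp_rot: [[-0.019, 1.0, -0.001], [1.0, 0.019, 0.0], [0.0, -0.001, -1.0]]
contact_force: [0.1, 0.5, 0.3]
width: 0.0857
```

Run:
```python
from cell import *
s=state(); print(s["joint_pos"].round(1),s["eef_pos"],s["tcp_rot"].round(3))
```

```text
[-5.5 19.  10.2 68.9 -3.3 92.4 95.1] [ 0.56156816 -0.03701853  0.60442902] [[-0.019  1.    -0.001]
 [ 1.     0.019  0.   ]
 [ 0.    -0.001 -1.   ]]
```

>>> {"method": "apply_moves", "body": {"targets": [[1,0,0,-30,0],[1,0,0,-30,0],[1,0,0,-30,0],[1,0,0,-30,0],[1,0,0,-30,0],[1,0,0,-30,0]]}}

```text
clock: 3.25
eef_pos: [0.5468, -0.0359, 0.7504]
tcp_rot: [[-0.019, 0.999, 0.04], [1.0, 0.019, -0.003], [-0.003, 0.04, -0.999]]
contact_force: [-0.3, -0.2, -0.1]
width: 0.0856
```

Run:
```python
from cell import *
s=state(); print(s["joint_pos"].round(1),s["eef_pos"],s["tcp_rot"].round(3))
```

```text
[ -4.3  20.2  10.3  44.3  -3.9 113.4  94.8] [ 0.54677802 -0.03592735  0.75042333] [[-0.019  0.999  0.04 ]
 [ 1.     0.019 -0.003]
 [-0.003  0.04  -0.999]]
```

>>> {"method": "apply_moves", "body": {"targets": [[1,0,0,-50,0],[1,0,0,-50,0],[1,0,0,-50,0],[1,0,0,-50,0]]}}

```text
clock: 3.65
eef_pos: [0.4847, -0.0321, 0.8233]
tcp_rot: [[-0.018, 0.983, 0.18], [1.0, 0.02, -0.011], [-0.015, 0.18, -0.984]]
contact_force: [-0.2, 0.7, 0.6]
width: 0.0856
```

Run:
```python
from cell import *
s=state(); print(s["joint_pos"].round(1),s["eef_pos"],s["tcp_rot"].round(3))
```

```text
[ -9.1  12.3  15.3  44.2  -3.9 113.4  94.7] [ 0.48470494 -0.03209542  0.82334543] [[-0.018  0.983  0.18 ]
 [ 1.     0.02  -0.011]
 [-0.015  0.18  -0.984]]
```

>>> {"method": "apply_moves", "body": {"targets": [[1,0,10,-49,0],[1,0,10,-49,0],[1,0,10,-49,0],[1,0,10,-49,0],[1,0,10,-49,0]]}}

```text
clock: 4.15
eef_pos: [0.4362, -0.0248, 0.9017]
tcp_rot: [[-0.014, 0.933, 0.36], [0.999, 0.024, -0.022], [-0.029, 0.359, -0.933]]
contact_force: [0.4, -0.5, -0.2]
width: 0.085
```

Run:
```python
from cell import *
s=state(); print(s["joint_pos"].round(1),s["eef_pos"],s["tcp_rot"].round(3))
```

```text
[-20.2   6.8  26.3  39.2  -4.  113.4  94.3] [ 0.43616029 -0.02477207  0.90172454] [[-0.014  0.933  0.36 ]
 [ 0.999  0.024 -0.022]
 [-0.029  0.359 -0.933]]
```

>>> {"method": "apply_moves", "body": {"targets": [[1,0,10,-49,0],[1,0,10,-49,0],[1,0,10,-49,0],[1,0,10,-49,0]]}}

```text
clock: 4.55
eef_pos: [0.3876, -0.0197, 0.9522]
tcp_rot: [[-0.01, 0.88, 0.475], [0.999, 0.027, -0.029], [-0.038, 0.475, -0.879]]
contact_force: [-0.5, 0.8, 1.1]
width: 0.0855
```

Run:
```python
from cell import *
s=state(); print(s["joint_pos"].round(1),s["eef_pos"],s["tcp_rot"].round(3))
```

```text
[-54.1   2.   57.3  37.   -1.5 113.5  93. ] [ 0.38756063 -0.0197424   0.95218807] [[-0.01   0.88   0.475]
 [ 0.999  0.027 -0.029]
 [-0.038  0.475 -0.879]]
```

>>> {"method": "apply_moves", "body": {"targets": [[1,0,42,-25,0],[1,0,42,-25,0],[1,0,42,-25,0]]}}

```text
clock: 4.85
eef_pos: [0.4302, -0.0075, 0.9768]
tcp_rot: [[-0.017, 0.84, 0.542], [0.999, 0.04, -0.03], [-0.047, 0.541, -0.84]]
contact_force: [-0.4, 1.1, 0.9]
width: 0.0852
```

Run:
```python
from cell import *
s=state(); print(s["joint_pos"].round(1),s["eef_pos"],s["tcp_rot"].round(3))
```

```text
[-24.8   7.4  31.5  27.2  -5.5 113.5  93.4] [ 0.43022913 -0.00754716  0.97682591] [[-0.017  0.84   0.542]
 [ 0.999  0.04  -0.03 ]
 [-0.047  0.541 -0.84 ]]
```

>>> {"method": "apply_moves", "body": {"targets": [[1,0,40,-30,0],[1,0,40,-30,0],[1,0,40,-30,0]]}}

```text
clock: 5.15
eef_pos: [0.4556, -0.0047, 1.0098]
tcp_rot: [[-0.005, 0.777, 0.629], [0.999, 0.037, -0.038], [-0.053, 0.628, -0.776]]
contact_force: [-0.4, -1.1, 0.1]
width: 0.0857
```

Run:
```python
from cell import *
s=state(); print(s["joint_pos"].round(1),s["eef_pos"],s["tcp_rot"].round(3))
```

```text
[-17.2  11.2  27.3  17.   -8.6 113.5  92.9] [ 0.45559656 -0.00468078  1.00983427] [[-0.005  0.777  0.629]
 [ 0.999  0.037 -0.038]
 [-0.053  0.628 -0.776]]
```

>>> {"method": "apply_moves", "body": {"targets": [[1,0,-22,26,0],[1,0,-22,26,0],[1,0,-22,26,0],[1,0,-22,26,0],[1,0,-22,26,0],[1,0,-22,26,0],[1,0,-22,26,0],[1,0,-22,26,0],[1,0,-22,26,0],[1,0,-22,26,0]]}}

```text
clock: 6.15
eef_pos: [0.4471, -0.0194, 0.6843]
tcp_rot: [[-0.0, 0.777, 0.63], [0.999, 0.03, -0.036], [-0.047, 0.629, -0.776]]
contact_force: [1.2, -0.7, 0.1]
width: 0.0855
```

Run:
```python
from cell import *
s=state(); print(s["joint_pos"].round(1),s["eef_pos"],s["tcp_rot"].round(3))
```

```text
[-37.4 -14.   22.8  99.6  19.1  56.4  72.3] [ 0.44706246 -0.01943259  0.68427836] [[-0.     0.777  0.63 ]
 [ 0.999  0.03  -0.036]
 [-0.047  0.629 -0.776]]
```

>>> {"method": "apply_moves", "body": {"targets": [[1,0,-18,28,0],[1,0,-18,28,0],[1,0,-18,28,0],[1,0,-18,28,0],[1,0,-18,28,0],[1,0,-18,28,0],[1,0,-18,28,0],[1,0,-18,28,0]]}}

```text
clock: 6.95
eef_pos: [0.4737, -0.0295, 0.4333]
tcp_rot: [[0.004, 0.792, 0.611], [0.999, 0.029, -0.044], [-0.052, 0.61, -0.79]]
contact_force: [3.1, 1.0, 2.4]
width: 0.0854
```

Run:
```python
from h import *
s=state(); print(s["clock"],s["joint_pos"].round(1),s["eef_pos"],s["tcp_rot"].round(3))
cv2.imwrite("pics/w1.png",get_image("wrist")[:,:,::-1])
print(onz("top",(382.1,282.1),.17),onz("top",(382.1,282.1),.14))
```

```text
6.95 [-32.    0.3  30.5 129.2  14.5  13.3  76.2] [ 0.47366021 -0.02954447  0.43330392] [[ 0.004  0.792  0.611]
 [ 0.999  0.029 -0.044]
 [-0.052  0.61  -0.79 ]]
[ 0.56534887 -0.04222587  0.17      ] [ 0.56691557 -0.04447382  0.14      ]
```

View pics/w1.png

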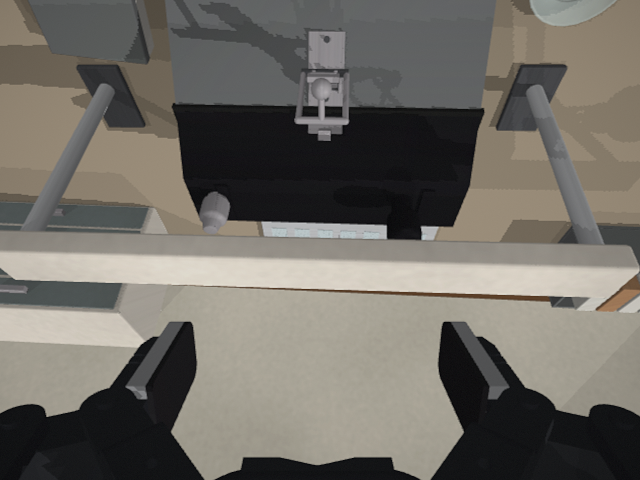

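The wrist view shows the latch near (322,100): ball (321,90), crossbar along row 123, keeper tongue (324,134). I'll zoom in and triangulate.

Run:
```python
from h import *
im=cv2.imread("pics/w1.png")
cv2.imwrite("pics/w1z.png",cv2.resize(im[20:150,270:380],None,fx=4.6,fy=4.6,interpolation=cv2.INTER_CUBIC))
x,r=tri([ray("top",(382.1,282.1)),ray("wrist",(321,90))]); print(x,r)
bt=lambda u,v:(u/6.6+320,v/6.6+215)
# bar ends top view
a=bt(320,328);b=bt(497,320);print(a,b)
for P,Q in (("a",a),("b",b)): pass
for q in ((297,122),(349,122)):
  for p in (a,b): print(q,tri([ray("top",p),ray("wrist",q)]))
```

```text
[ 0.56573999 -0.04207231  0.16181195] [np.float64(0.0007656944233004081), np.float64(0.0007656944233004292)]
(368.4848484848485, 264.6969696969697) (395.3030303030303, 263.4848484848485)
(297, 122) (array([ 0.59249084, -0.04061599,  0.16822906]), [np.float64(0.019436445070256686), np.float64(0.019436445070256683)])
(297, 122) (array([ 0.59564288, -0.06295352,  0.163326  ]), [np.float64(0.002321002301604026), np.float64(0.0023210023016040373)])
(349, 122) (array([ 0.59449119, -0.01999813,  0.1627042 ]), [np.float64(0.001513825463694385), np.float64(0.0015138254636943719)])
(349, 122) (array([ 0.59001116, -0.04130976,  0.17563017]), [np.float64(0.022986776950270685), np.float64(0.022986776950270658)])
```

View pics/w1z.png

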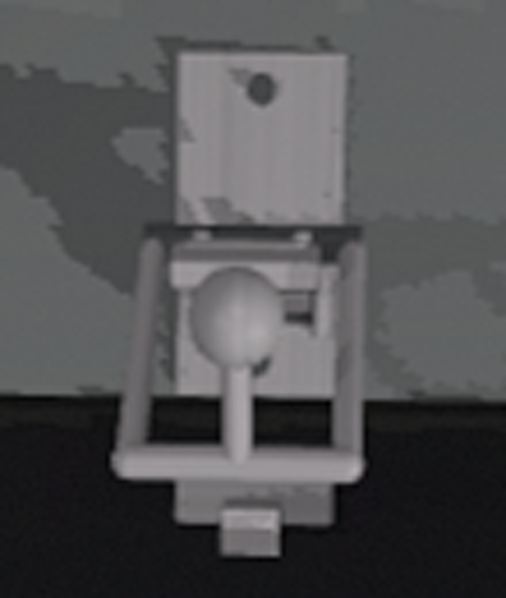

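```bash
cat >> h.py <<'E'
yaw=np.radians(1.2); O=np.array([.620,-.044,0.])
Cx=np.array([np.cos(yaw),np.sin(yaw),0]);Cy=np.array([-np.sin(yaw),np.cos(yaw),0]);Cz=np.array([0,0,1.])
th=np.radians(35)
U=Cx*np.cos(th)+Cz*np.sin(th); N=-Cx*np.sin(th)+Cz*np.cos(th)
RK=np.stack([U,Cy,N],1)
def setO(o):
    global O,PV,KP
    O=np.array(o); PV=O+Cz*.085+N*.014; KP=PV+U*.048
setO(O)
def k2w(p): return KP+RK@np.array(p)
def w2k(w): return RK.T@(np.array(w)-KP)
E
python3 - <<'E'
from h import *
s=state()
print("keeper",KP,"pivot",PV)
print("ball k",w2k([.56574,-.04207,.1618]),"bar k",w2k([.5951,-.0415,.163]))
for p in ((.0015,0,.008),(-.008,0,.008),(-.008,0,-.014),(.0015,.006,.008),(.0015,-.006,.008)): print(p,proj("wrist",k2w(p)),proj("top",k2w(p)),proj("scene",k2w(p)))
def pln(n,px,h):
    o,d=ray(n,px); q=w2k(o); e=RK.T@d; return q+e*(h-q[2])/e[2]
for px,n,h in [((326.3,31.8),"wrist",-.014),((324.3,130.9),"wrist",.008),((324.3,140.7),"wrist",.008)]: print(px,pln(n,px,h))
for v in (105,160,165): print(v,pln("top",(380/6.6+320,v/6.6+215),.008 if v==160 else -.014))
for v in (440,465): print(pln("scene",(403/8+230,v/8+195),.008 if v==440 else -.014))
E
```

```text
keeper [ 0.65128237 -0.04334473  0.1239998 ] pivot [ 0.61197169 -0.04416817  0.09646813]
ball k [-0.04835366  0.00306591  0.08000313] bar k [-0.02361056  0.00302092  0.06414275]
(0.0015, 0, 0.008) [319.95782493 144.20061084] [379.49032987 235.13698645] [277.19280176 239.98335165]
(-0.008, 0, 0.008) [320.09428716 134.00739565] [379.52218345 240.06195247] [276.83984269 239.6322671 ]
(-0.008, 0, -0.014) [321.22726663 131.51778289] [378.43690659 234.42387189] [277.87188097 252.20874273]
(0.0015, 0.006, 0.008) [326.23377856 144.32156227] [375.99098171 235.29498935] [280.67445769 239.68397253]
(0.0015, -0.006, 0.008) [313.69125532 144.07984026] [382.99134828 234.97890814] [273.70460479 240.28329322]
(326.3, 31.8) [-0.09753789  0.00336725 -0.014     ]
(324.3, 130.9) [-0.01093279  0.00393821  0.008     ]
(324.3, 140.7) [-0.00185584  0.00409444  0.008     ]
105 [-0.00101788  0.0014659  -0.014     ]
160 [-0.00624378  0.00334103  0.008     ]
165 [-0.01898351  0.00160196 -0.014     ]
[ 0.19672607 -0.00840712  0.008     ]
[ 0.01246765  0.00291294 -0.014     ]
```

```bash
cat >> h.py <<'E'
setO([.617,-.0408,0])
def intool(w,st=None):
    st=st or state(); return (st["tcp_rot"].T@(np.array(w)-st["eef_pos"]))*1000
E
python3 - <<'E'
from h import *
print(intool([.5657,-.0421,.1618]), w2k([.5657,-.0421,.1618]), w2k([.5951,-.0415,.163]))
E
```

```text
[  1.59976498 -89.43319376 270.60102472] [-0.04598491 -0.00022537  0.07834451] [-0.02120854 -0.00024121  0.06246084]
```

>>> {"method": "apply_moves", "body": {"targets": [[0.7,0,-15,25,0],[0.7,0,-15,25,0],[0.7,0,-15,25,0],[0.7,0,-15,25,0],[0.7,0,-15,25,0],[0.7,0,-14,25,0],[0.7,0,0,0,0]]}}

```text
clock: 7.7
eef_pos: [0.4774, -0.0404, 0.3719]
tcp_rot: [[0.015, 0.821, 0.57], [0.992, 0.059, -0.111], [-0.125, 0.568, -0.814]]
contact_force: [0.4, -0.8, -0.2]
width: 0.0597
```

Run:
```python
from h import *
s=state(); print(s["clock"],s["joint_pos"].round(1),s["eef_pos"],s["tcp_rot"].round(3))
im=get_image("wrist")[:,:,::-1]
cv2.imwrite("pics/w2.png",im)
print(intool([.5657,-.0421,.1618]),proj("wrist",[.5657,-.0421,.1618],s))
```

```text
7.7 [ 22.    8.6 -28.7 132.   67.7  14.5  23.4] [ 0.47741003 -0.04038977  0.37187412] [[ 0.015  0.821  0.57 ]
 [ 0.992  0.059 -0.111]
 [-0.125  0.568 -0.814]]
[ 25.88249275 -47.65249042 221.97607001] [355.91471813 154.98212357]
```

View pics/w2.png

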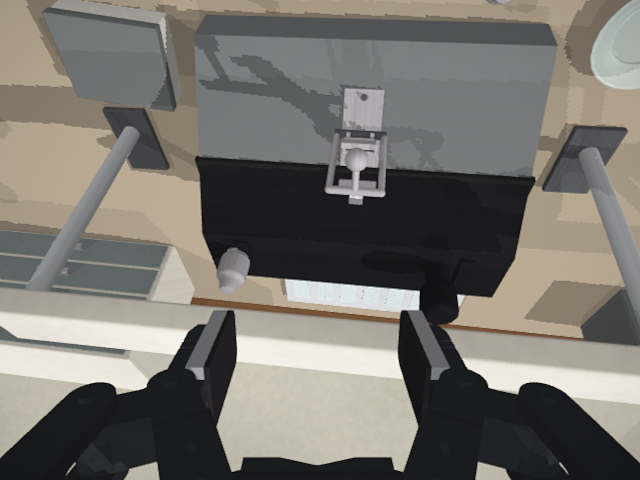

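```bash
cat > fk.py <<'E'
import numpy as np
from scipy.optimize import least_squares
from scipy.spatial.transform import Rotation as R
D=[([-70.29,36.06,2.20,87.0,-1.55,57.08,-1.147],[.2587,.5957,.3030],[[.3984,.9172,-.0007],[.9172,-.3984,-.0018],[-.0019,0,-1]]),
([ -5.5,19,10.2,68.9,-3.3,92.4,95.1],[.5616,-.0370,.6044],[[-.019,1,-.001],[1,.019,0],[0,-.001,-1]]),
([-4.3,20.2,10.3,44.3,-3.9,113.4,94.8],[.5468,-.0359,.7504],[[-.019,.999,.04],[1,.019,-.003],[-.003,.04,-.999]]),
([-20.2,6.8,26.3,39.2,-4,113.4,94.3],[.4362,-.0248,.9017],[[-.014,.933,.36],[.999,.024,-.022],[-.029,.359,-.933]]),
([-54.1,2,57.3,37,-1.5,113.5,93],[.3876,-.0197,.9522],[[-.01,.88,.475],[.999,.027,-.029],[-.038,.475,-.879]]),
([-17.2,11.2,27.3,17,-8.6,113.5,92.9],[.4556,-.0047,1.0098],[[-.005,.777,.629],[.999,.037,-.038],[-.053,.628,-.776]]),
([-37.4,-14,22.8,99.6,19.1,56.4,72.3],[.4471,-.0194,.6843],[[0,.777,.63],[.999,.03,-.036],[-.047,.629,-.776]]),
([-32,.3,30.5,129.2,14.5,13.3,76.2],[.4737,-.0295,.4333],[[.004,.792,.611],[.999,.029,-.044],[-.052,.61,-.79]]),
([22,8.6,-28.7,132,67.7,14.5,23.4],[.4774,-.0404,.3719],[[.015,.821,.57],[.992,.059,-.111],[-.125,.568,-.814]])]
def fk(q,p,s):
    q=np.radians(q)*np.array(s)
    h,e1,L1,e2,L2,e3,L3,e4,yo,a0=p
    Rm=R.from_euler('z',a0);x=np.zeros(3)
    def rot(ax,a):
        nonlocal Rm; Rm=Rm*R.from_euler(ax,a)
    def tr(v):
        nonlocal x; x=x+Rm.apply(v)
    tr([0,0,h]);rot('z',q[0]);rot('y',q[1]);rot('z',q[2]);tr([e1,0,L1]);rot('y',q[3]);rot('z',q[4]);tr([e2,0,L2]);rot('y',q[5]);tr([e3,0,L3]);rot('z',q[6]+yo)
    return x,Rm.as_matrix()
def fit():
    best=None
    import itertools
    for s1,s3,s5,s7 in itertools.product([1,-1],repeat=4):
        s=[s1,1,s3,1,s5,1,s7]
        def f(p):
            o=[]
            for q,x,m in D:
                X,M=fk(q,p,s); o+=list((X-x)*10)+list((M-np.array(m)).ravel())
            return o
        for yo in (0,1.57,3.14,-1.57):
            r=least_squares(f,[.33,0,.35,0,.35,0,.2,0,yo,0])
            if best is None or r.cost<best[0]: best=(r.cost,s,r.x)
    return best
if __name__=="__main__":
    b=fit();print(b)
    for q,x,m in D:
        X,M=fk(q,b[2],b[1]);print(((X-x)*1000).round(1),abs(M-np.array(m)).max().round(3))
E
python3 fk.py
```

```text
(np.float64(0.014570352678803253), [-1, 1, -1, 1, -1, 1, -1], array([ 3.49308080e-01,  2.18680919e-03,  5.49751810e-01,  7.61932544e-04,
        3.84143116e-01,  2.55717265e-04,  2.80998983e-01,  2.04248846e+00,
        3.09609969e+00, -5.15530394e-02]))
[ 3.8 -5.4 -1.6] 0.006
[-0.1 -1.9 -1.8] 0.006
[ 0.2 -1.4 -0.5] 0.006
[1.4 4.  0.5] 0.019
[-3.7  3.1  1. ] 0.024
[3.4 2.4 0.9] 0.032
[-3.3  4.3  2.4] 0.033
[-2.3  1.3 -1.2] 0.031
[5.3 1.7 0.4] 0.029
```

```bash
cat > ik.py <<'E'
from fk import *
b=fit();S=b[1];P=b[2]
lo=np.array([-175.42,-21.48,-71.46,10.55,-63.04,13.31,-168.57])+1.5;hi=np.array([175.42,121.26,75.88,141.38,243.04,113.54,168.57])-1.5
def Rt(lean,az=1.2,roll=0):
    z=np.array([np.sin(lean)*np.cos(np.radians(az)),np.sin(lean)*np.sin(np.radians(az)),-np.cos(lean)])
    x=np.array([-np.sin(np.radians(az)),np.cos(np.radians(az)),0]);return np.stack([x,np.cross(z,x),z],1)
rng=np.random.default_rng(0)
def ik(x,M,n=25,seeds=()):
    sols=[]
    st=list(seeds)+[lo+(hi-lo)*rng.random(7) for _ in range(n)]
    for q0 in st:
        r=least_squares(lambda q:np.r_[(fk(q,P,S)[0]-x)*5,(fk(q,P,S)[1]-M).ravel()],np.clip(q0,lo+.1,hi-.1),bounds=(lo,hi),x_scale=30.,max_nfev=60)
        if r.cost<1e-5: sols.append(r.x)
    return sols
E
cat > t.py <<'E'
from h import *
from ik import *
for lean in (22,26,30,34,38):
    M=Rt(np.radians(lean)); z=M[:,2]
    for nm,w,dep in (("grasp",np.array([.5657,-.0421,.1618]),.06),("above",k2w((.012,0,.05)),.06),("hook",k2w((.008,0,.026)),.06),("press1",k2w((-.056,0,.045)),.073),("press0",k2w((-.098,0,.003)),.073)):
        s=ik(w-dep*z,M,8)
        print(lean,nm,(w-dep*z).round(3),len(s),[x.round(0).astype(int).tolist() for x in s[:3]],flush=True)
E
time python3 t.py
```

```text
22 grasp [ 0.543 -0.043  0.217] 2 [[45, 49, -69, 125, 89, 45, 11], [32, 36, -42, 125, 82, 22, 15]]
22 above [ 0.607 -0.041  0.227] 5 [[31, 40, -45, 115, 70, 27, 29], [29, 38, -40, 115, 66, 24, 31], [-12, 34, 21, 115, -54, 17, 144]]
22 hook [ 0.617 -0.041  0.206] 5 [[28, 41, -40, 114, 73, 25, 26], [40, 53, -65, 114, 85, 45, 19], [41, 55, -69, 114, 86, 49, 19]]
22 press1 [ 0.549 -0.042  0.196] 5 [[35, 42, -49, 125, 90, 28, 8], [27, 37, -36, 125, 89, 18, 8], [24, 36, -31, 125, 88, 16, 9]]
22 press0 [ 0.539 -0.042  0.138] 5 [[24, 43, -31, 128, 118, 20, -20], [39, 55, -58, 128, 106, 42, -3], [44, 63, -70, 128, 104, 54, 1]]
26 grasp [ 0.539 -0.043  0.216] 3 [[43, 46, -63, 128, 98, 38, 2], [45, 48, -66, 128, 98, 41, 2], [30, 35, -39, 128, 103, 19, -6]]
26 above [ 0.603 -0.041  0.226] 4 [[23, 35, -30, 119, 78, 15, 18], [42, 49, -65, 119, 90, 42, 13], [24, 36, -32, 119, 79, 16, 18]]
26 hook [ 0.614 -0.041  0.204] 3 [[30, 42, -43, 118, 90, 24, 10], [43, 56, -69, 118, 95, 48, 12], [22, 38, -30, 118, 87, 15, 10]]
26 press1 [ 0.545 -0.042  0.194] 7 [[28, 38, -37, 128, 112, 20, -14], [-10, 34, 18,
[... 1407 characters left out ...]
43  0.131] 7 [[0, 43, 6, 138, 194, 36, -99], [38, 56, -52, 138, 138, 49, -32], [8, 43, -5, 138, 183, 35, -86]]
38 grasp [ 0.529 -0.043  0.209] 5 [[43, 48, -61, 138, 131, 45, -28], [25, 36, -29, 138, 160, 31, -61], [2, 33, 4, 138, 195, 30, -99]]
38 above [ 0.593 -0.041  0.219] 5 [[28, 38, -36, 129, 143, 26, -43], [37, 44, -52, 129, 129, 35, -25], [26, 38, -33, 129, 146, 25, -46]]
38 hook [ 0.603 -0.041  0.197] 5 [[3, 37, 0, 128, 192, 23, -98], [-4, 37, 10, 128, 204, 25, -112], [42, 55, -64, 128, 124, 47, -14]]
38 press1 [ 0.532 -0.043  0.186] 2 [[-29, 48, 52, 139, 229, 52, -141], [35, 45, -46, 139, 145, 41, -42]]
38 press0 [ 0.521 -0.043  0.128] 0 []
real	0m57.905s
user	0m54.316s
sys	0m0.210s
```

>>> {"method": "apply_moves", "body": {"targets": [[0.7,3,-6,13,0],[0.7,3,-6,13,0],[0.7,3,-6,13,0],[0.7,3,-6,13,0],[0.7,3,-6,13,0],[0.7,3,-6,13,0]]}}

```text
clock: 8.35
eef_pos: [0.4937, -0.0324, 0.2872]
tcp_rot: [[0.015, 0.82, 0.573], [0.992, 0.06, -0.113], [-0.127, 0.57, -0.812]]
contact_force: [0.6, -0.3, -0.2]
width: 0.0599
```

```bash
cat > st.py <<'E'
from h import *
s=state(); print(s["clock"],s["joint_pos"].round(1),s["eef_pos"].round(4),"F",s["contact_force"].round(1),s["width"].round(4)); print(s["tcp_rot"].round(3)); z=s["tcp_rot"][:,2]; print("lean",np.degrees(np.arctan2(z[0],-z[2])).round(1),"xerr",np.degrees(np.arccos(abs(s["tcp_rot"][:,0]@Cy))).round(1))
B=[.5657,-.0421,.1618]
print("ball tool",intool(B,s).round(1),proj("wrist",B,s))
E
python3 st.py
```

```text
Traceback (most recent call last):
  File "st.py", line 2, in <module>
    s=state(); print(s["clock"],s["joint_pos"].round(1),s["eef_pos"].round(4),"F",s["contact_force"].round(1),s["width"].round(4)); print(s["tcp_rot"].round(3)); z=s["tcp_rot"][:,2]; print("lean",np.degrees(np.arctan2(z[0],-z[2])).round(1),"xerr",np.degrees(np.arccos(abs(s["tcp_rot"][:,0]@Cy))).round(1))
                                                                                                              ^^^^^^^^^^^^^^^^
AttributeError: 'float' object has no attribute 'round'
```

Tracking well. I'll take a closer look now.

```bash
sed -i 's/s\["width"\].round(4)/round(s["width"],4)/' st.py; python3 st.py
python3 - <<'E'
from h import *
cv2.imwrite("pics/w3.png",get_image("wrist")[:,:,::-1])
E
```

```text
8.35 [ 20.   21.5 -32.2 137.1 116.2  24.2 -26.9] [ 0.4937 -0.0324  0.2872] F [ 0.6 -0.3 -0.2] 0.0599
[[ 0.015  0.82   0.573]
 [ 0.992  0.06  -0.113]
 [-0.127  0.57  -0.812]]
lean 35.2 xerr 7.6
ball tool [  7.4 -13.  144.2] [332.01798388 237.38360567]
```

View pics/w3.png

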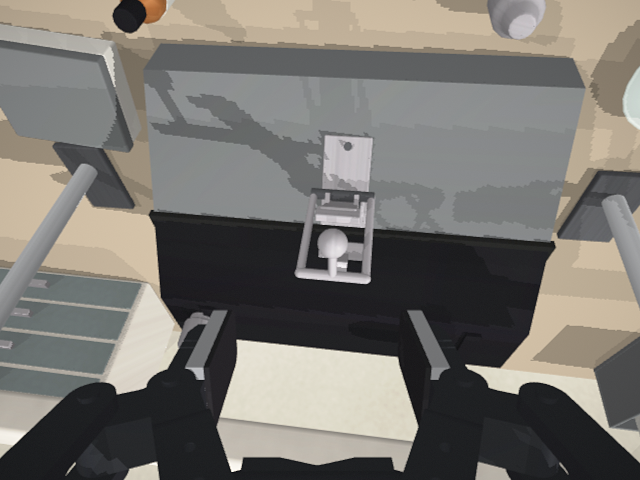

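Run:
```python
from h import *
s=state()
im=cv2.imread("pics/w3.png")
cv2.imwrite("pics/w3z.png",cv2.resize(im[120:300,280:400],None,fx=3.3,fy=3.3,interpolation=cv2.INTER_CUBIC))
g=cv2.cvtColor(im[215:275,300:365],cv2.COLOR_BGR2GRAY)
c=cv2.HoughCircles(cv2.medianBlur(g,3),cv2.HOUGH_GRADIENT,1,50,param1=80,param2=12,minRadius=10,maxRadius=24); print(c+np.array([300,215,0]) if c is not None else None)
s1=dict(eef_pos=np.array([0.47366021,-0.02954447,0.43330392]),tcp_rot=np.array([[.004,.792,.611],[.999,.029,-.044],[-.052,.61,-.79]]))
w=ray("wrist",(332,243),s)
for rs in ([ray("top",(382.1,282.1)),w],[ray("wrist",(321,90),s1),w],[ray("top",(382.1,282.1)),w,ray("wrist",(321,90),s1)]): print(tri(rs))
```

```text
[[[332.5        243.5         15.60000038]]]
(array([ 0.56575103, -0.04209752,  0.162371  ]), [np.float64(0.0006980832192777991), np.float64(0.0006980832192778121)])
(array([ 0.57524152, -0.04201128,  0.15525133]), [np.float64(4.235937476442071e-06), np.float64(4.2359374764338405e-06)])
(array([ 0.56646272, -0.04188732,  0.16369485]), [np.float64(0.0011282243780846419), np.float64(0.0016039274177008117), np.float64(0.0020951006175926544)])
```

View pics/w3z.png

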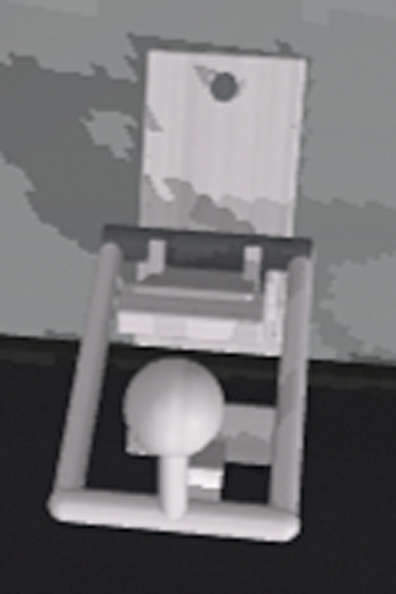

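>>> {"method": "apply_moves", "body": {"targets": [[0.7,2,-3,11,0],[0.7,2,-3,11,0],[0.7,2,-3,11,0],[0.7,1,-2,11,0],[0.7,0,0,0,0],[0.7,0,0,0,0]]}}

```text
clock: 9.0
eef_pos: [0.5095, -0.0312, 0.2444]
tcp_rot: [[0.015, 0.82, 0.571], [0.992, 0.06, -0.112], [-0.126, 0.569, -0.813]]
contact_force: [-0.6, -0.2, 0.2]
width: 0.0598
```

```bash
python3 st.py
python3 - <<'E'
from h import *
s=state(); im=get_image("wrist")[:,:,::-1].copy()
cv2.imwrite("pics/w4.png",im)
np.save("s4.npy",np.c_[s["tcp_rot"],s["eef_pos"]])
print(state()["eef_pos"]-s["eef_pos"])
E
```

```text
9.0 [ 20.9  29.5 -35.4 137.5 123.8  32.  -33.8] [ 0.5095 -0.0312  0.2444] F [-0.6 -0.2  0.2] 0.0598
[[ 0.015  0.82   0.571]
 [ 0.992  0.06  -0.112]
 [-0.126  0.569 -0.813]]
lean 35.1 xerr 7.5
ball tool [  0.5  -1.5 100.5] [319.38087876 292.77350364]
[-9.07059475e-06  1.52954465e-05  2.43473639e-04]
```

View pics/w4.png

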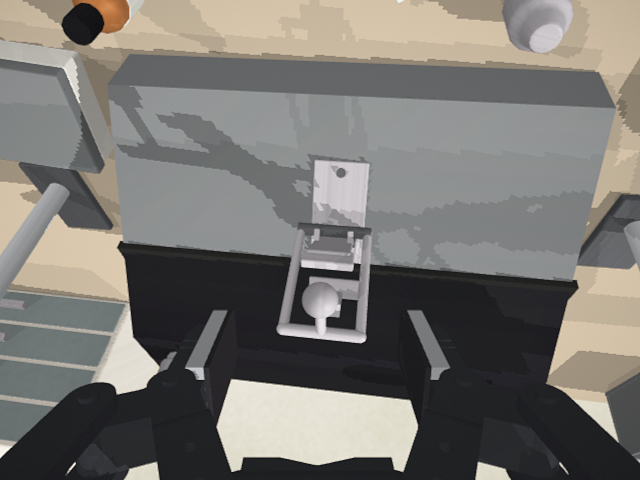

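Run:
```python
from h import *
A=np.load("s4.npy"); s=dict(tcp_rot=A[:,:3],eef_pos=A[:,3])
im=cv2.imread("pics/w4.png")
cv2.imwrite("pics/w4z.png",cv2.resize(im[150:360,260:390],None,fx=2.8,fy=2.8,interpolation=cv2.INTER_CUBIC))
g=cv2.cvtColor(im[270:330,290:350],cv2.COLOR_BGR2GRAY)
c=cv2.HoughCircles(cv2.medianBlur(g,3),cv2.HOUGH_GRADIENT,1,50,param1=80,param2=12,minRadius=12,maxRadius=26); c=(c+np.array([290,270,0]))[0,0]; print(c)
o,d=ray("wrist",c[:2],s); dist=.008*424.19/c[2]
# depth by size
m=camera_model("wrist"); 
x,r=tri([ray("top",(382.1,282.1)),(o,d)]); print(x,r,intool(x,s),"dist",np.linalg.norm(x-o),dist)
print(intool(o+d*dist,s))
```

```text
[320.5        300.5         18.79999924]
[ 0.56559893 -0.04184461  0.16564384] [np.float64(0.0007061465177852717), np.float64(0.0007061465177852739)] [ 0.2626763   0.632119   97.24648063] dist 0.18554372146274486 0.18050639030401314
[ 0.92759797 -1.55724654 92.70507448]
```

View pics/w4z.png

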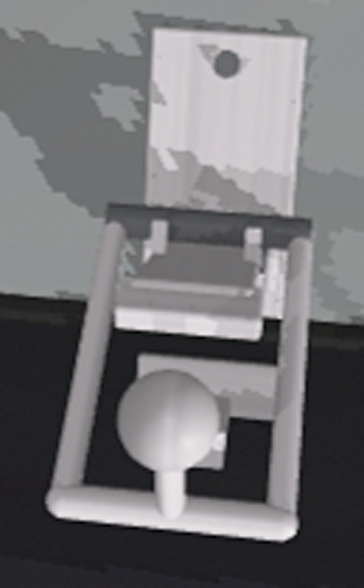

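>>> {"method": "apply_moves", "body": {"targets": [[0.7,0,0,12,0],[0.7,0,0,12,0],[0.7,0,0,12,0],[0.7,0,0,0,0]], "newtons": 25}}

```text
clock: 9.45
eef_pos: [0.5303, -0.0357, 0.2144]
tcp_rot: [[0.016, 0.821, 0.571], [0.992, 0.059, -0.112], [-0.125, 0.568, -0.813]]
contact_force: [0.2, 0.0, 0.8]
width: 0.06
```

```bash
python3 st.py
python3 - <<'E'
from h import *
im=get_image("wrist")[:,:,::-1].copy()
cv2.imwrite("pics/w5.png",im)
E
```

```text
9.45 [ 21.3  35.1 -35.7 135.9 127.5  35.6 -35.5] [ 0.5303 -0.0357  0.2144] F [0.2 0.  0.8] 0.06
[[ 0.016  0.821  0.571]
 [ 0.992  0.059 -0.112]
 [-0.125  0.568 -0.813]]
lean 35.1 xerr 7.5
ball tool [ 0.8 -1.2 63.7] [320.81081288 337.52923657]
```

View pics/w5.png

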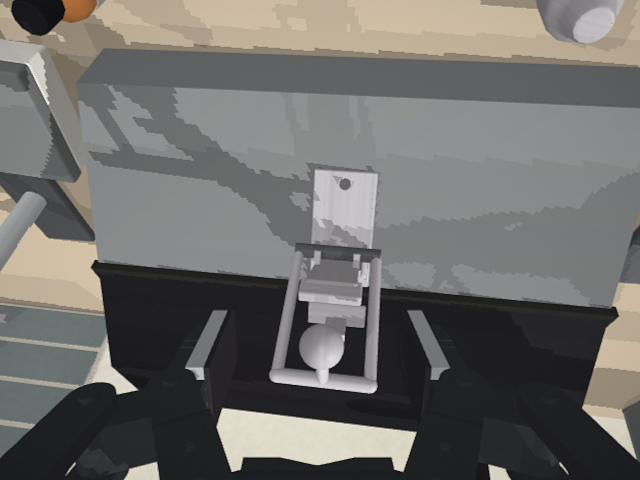

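The ball, at (322,346), sits midway between the pads, so I'll close.

>>> {"method": "apply_moves", "body": {"targets": [[0,0,0,0,0],[0,0,0,0,0],[0,0,0,0,0],[0,0,0,0,0],[0,0,0,0,0],[0,0,0,0,0],[0,0,0,0,0]], "newtons": 25}}

```text
clock: 10.2
eef_pos: [0.5299, -0.0349, 0.2147]
tcp_rot: [[0.014, 0.82, 0.572], [0.992, 0.059, -0.11], [-0.124, 0.569, -0.813]]
contact_force: [-2.2, 2.2, 4.4]
width: 0.0138
```

```bash
python3 st.py
python3 - <<'E'
from h import *
im=get_image("wrist")[:,:,::-1].copy()
cv2.imwrite("pics/w6.png",im)
E
```

```text
10.2 [ 21.3  35.  -35.8 136.  127.6  35.7 -35.6] [ 0.5299 -0.0349  0.2147] F [-2.2  2.2  4.4] 0.0138
[[ 0.014  0.82   0.572]
 [ 0.992  0.059 -0.11 ]
 [-0.124  0.569 -0.813]]
lean 35.1 xerr 7.4
ball tool [-0.1 -1.1 64.3] [318.21376222 337.00228669]
```

View pics/w6.png

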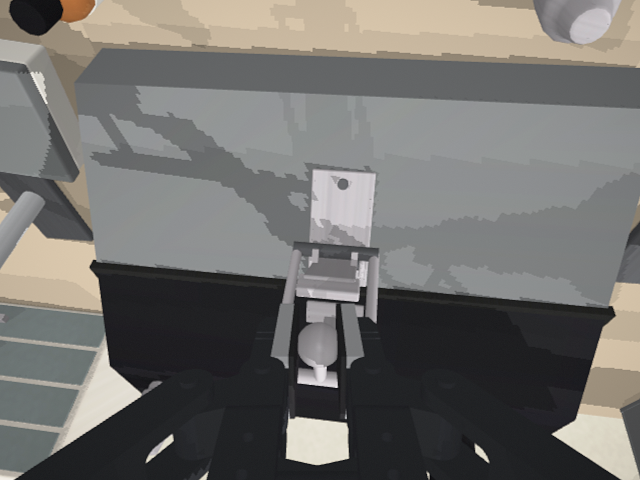

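```bash
python3 - <<'E'
from h import *
A=np.load("s4.npy"); s=dict(tcp_rot=A[:,:3],eef_pos=A[:,3])
a=onz("wrist",(110,86),.036,s);b=onz("wrist",(613,107),.036,s);print(a,b,b-a,np.linalg.norm(b-a))
mid=(a+b)/2;print("O est",mid+.07*Cx)
# vertical face bottom? top corners
# loop pin plane y=0 intersection
o,d=ray("wrist",(333.9,228.6),s); q=w2k(o)+np.array([.048,0,0]);e=RK.T@d
t=-q[1]/e[1] if abs(e[1])>.2 else None
for h in (.012,.0146,.018): print("pin uv at n",h,q+e*(h-q[2])/e[2])
s=state();bw=s["eef_pos"]+s["tcp_rot"]@np.array([0,.0005,.060]);print("ball",bw,w2k(bw))
# lip w1?
E
python3 - <<'E'
import cv2
im=cv2.imread("pics/w5.png")
cv2.imwrite("pics/w5z.png",cv2.resize(im[160:410,250:410],None,fx=3.2,fy=3.2*0.75,interpolation=cv2.INTER_CUBIC))
E
```

```text
[ 0.55523334 -0.18964407  0.036     ] [0.54848465 0.10577397 0.036     ] [-6.74869149e-03  2.95418034e-01 -2.77555756e-17] 0.2954951094850542
O est [ 0.62184364 -0.04046908  0.036     ]
pin uv at n 0.012 [-0.00817894 -0.00016679  0.012     ]
pin uv at n 0.0146 [-8.94595664e-03  1.68745383e-05  1.46000000e-02]
pin uv at n 0.018 [-0.00994898  0.00025705  0.018     ]
ball [ 0.56458711 -0.04142163  0.16610917] [-0.04441306  0.00047616  0.08250441]
```

View pics/w5z.png

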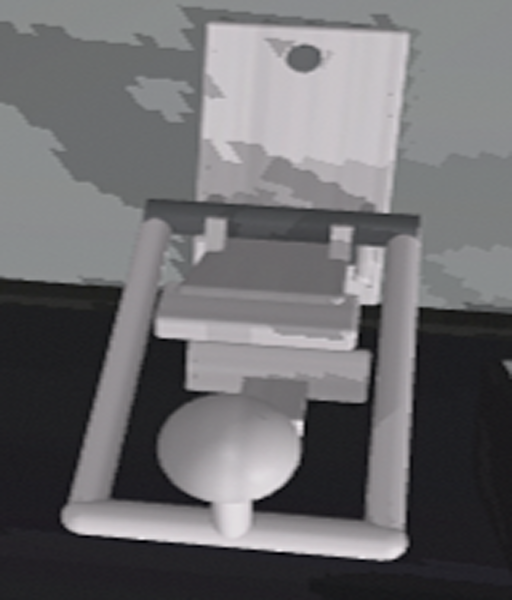

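```bash
cat > plan.py <<'E'
from h import *
setO([.618,-.0408,0])
def ballof(bx,bz):
    v=np.array([bx+48,bz]); r=np.hypot(*v); th=np.arctan2(v[1],v[0])
    ph=np.arccos((r*r-400-63.5**2)/(2*20*63.5)); off=np.arctan2(63.5*np.sin(ph),20+63.5*np.cos(ph))
    pa=th+off; lev=np.pi-pa+.4; pin=20*np.array([np.cos(pa),np.sin(pa)]); ld=np.arctan2(*(v-pin)[::-1])
    b=v+28*np.array([np.cos(ld+1.66),np.sin(ld+1.66)]); return b[0]-48,b[1],lev,ld
if __name__=="__main__":
    s=state(); Rr=s["tcp_rot"]; prev=w2k(s["eef_pos"]+Rr@np.array([0,.0005,.060]))*1000
    print("ball now k",prev)
    y=prev[1]
    for w in [(-21,68),(-8,60),(4,50),(8,40),(9,30),(9.5,20),(9.5,10),(9,3),(8.5,-4),(3,-4),(0,-4)]:
        b=ballof(*w); p=np.array([b[0],y,b[1]]); d=Rr.T@RK@(p-prev); print(w,"ball",p.round(1),"lever %.2f ld %.2f"%b[2:],"tool d",d.round(1)); prev=p
E
python3 plan.py
```

```text
ball now k [-45.23203702   0.4971015   83.0778601 ]
(-21, 68) ball [-44.9   0.5  82.5] lever 1.41 ld 0.94 tool d [0.1 0.3 0.5]
(-8, 60) ball [-28.2   0.5  79.4] lever 1.56 ld 0.72 tool d [-0.3 16.8  3.1]
(4, 50) ball [-11.5   0.5  73.3] lever 1.78 ld 0.50 tool d [ 0.  16.7  6.1]
(8, 40) ball [-3.3  0.5 65.6] lever 1.76 ld 0.33 tool d [0.6 8.2 7.6]
(9, 30) ball [ 1.8  0.5 57.1] lever 1.69 ld 0.17 tool d [0.8 5.2 8.5]
(9.5, 20) ball [ 6.6  0.5 47.8] lever 1.67 ld 0.01 tool d [0.9 4.8 9.1]
(9.5, 10) ball [11.1  0.5 38. ] lever 1.70 ld -0.15 tool d [1.  4.6 9.8]
(9, 3) ball [13.9  0.5 30.6] lever 1.75 ld -0.26 tool d [0.8 2.8 7.3]
(8.5, -4) ball [16.7  0.5 22.8] lever 1.85 ld -0.39 tool d [0.8 2.9 7.7]
(3, -4) ball [10.4  0.5 23. ] lever 1.53 ld -0.36 tool d [ 0.2 -6.3 -0.2]
(0, -4) ball [ 6.3  0.5 23.3] lever 1.30 ld -0.32 tool d [ 0.1 -4.1 -0.3]
```

>>> {"method": "apply_moves", "body": {"targets": [[0,0,4.2,0.8,0],[0,0,4.2,0.8,0],[0,0,4.2,0.8,0],[0,0,4.2,0.7,0],[0,0,4.2,1.5,0],[0,0,4.2,1.5,0],[0,0,4.2,1.5,0],[0,0,4.1,1.6,0],[0,0.3,4,3.8,0],[0,0.3,4,3.8,0],[0,0,0,0,0]]}}

```text
clock: 11.35
eef_pos: [0.5748, -0.034, 0.2247]
tcp_rot: [[0.016, 0.819, 0.573], [0.992, 0.059, -0.111], [-0.125, 0.57, -0.812]]
contact_force: [-1.4, 4.0, 1.5]
width: 0.0135
```

```bash
python3 st.py
python3 - <<'E'
from h import *
im=get_image("wrist")[:,:,::-1].copy()
cv2.imwrite("pics/w7.png",im)
E
```

```text
11.35 [ 18.8  34.6 -31.8 129.2 122.1  30.2 -28.7] [ 0.5748 -0.034   0.2247] F [-1.4  4.   1.5] 0.0135
[[ 0.016  0.819  0.573]
 [ 0.992  0.059 -0.111]
 [-0.125  0.57  -0.812]]
lean 35.2 xerr 7.5
ball tool [ -0.3 -43.8  46.8] [317.80631338 238.48864292]
```

View pics/w7.png

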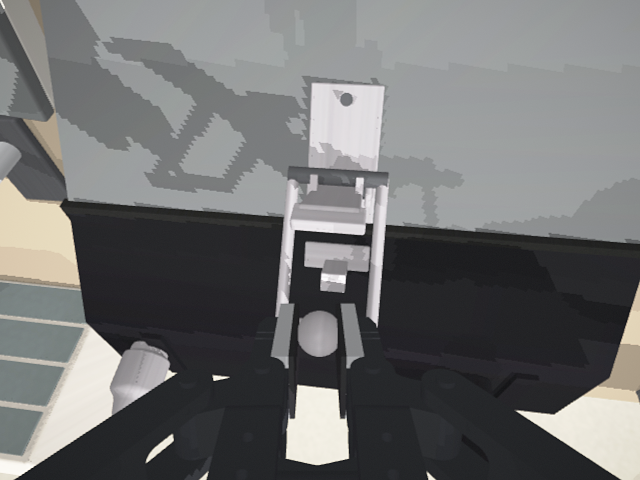

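Run:
```python
from h import *
setO([.618,-.0408,0])
s=state()
for p in ((1.5,-6,8),(1.5,6,8),(-8,-6,8),(-8,6,8),(-8,6,-14),(1.5,6,5),(-3,6,5)): print(p,proj("wrist",k2w(np.array(p)/1000),s).round(1))
print(proj("top",k2w((.0015,0,.008))))
bw=s["eef_pos"]+s["tcp_rot"]@np.array([0,.0005,.060]);print("ball",w2k(bw), proj("wrist",bw,s))
im=cv2.imread("pics/w7.png")
cv2.imwrite("pics/w7z.png",cv2.resize(im[220:360,260:400],None,fx=4.2,fy=4.2,interpolation=cv2.INTER_CUBIC))
```

```text
(1.5, -6, 8) [319.5 288.9]
(1.5, 6, 8) [344.3 291.1]
(-8, -6, 8) [320.3 270.7]
(-8, 6, 8) [345.5 272.8]
(-8, 6, -14) [348.  256.9]
(1.5, 6, 5) [344.6 288.6]
(-3, 6, 5) [345.2 280.1]
[377.6607413  236.33392576]
ball [-0.00284299  0.00034331  0.06582078] [318.55958195 347.51095343]
```

View pics/w7z.png

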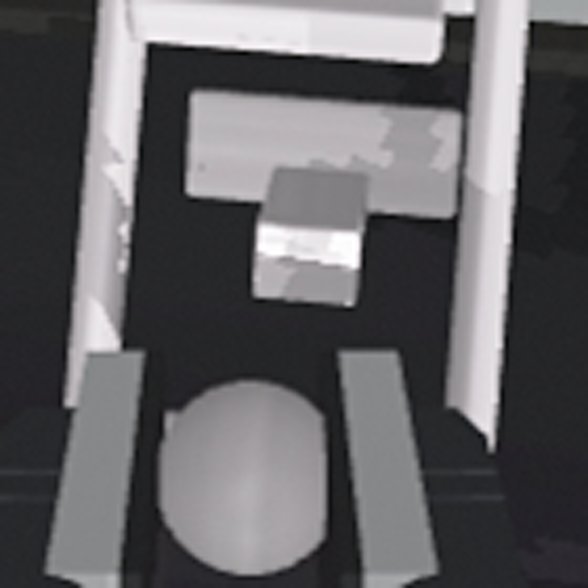

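```bash
cat > plan2.py <<'E'
import sys
from plan import *
setO([.618,-.0408,0])
def measure(s,u,v,r=None,z=.060):
    # ball pixel -> tool y,z assuming tool z
    o,d=ray("wrist",(u,v),s); R_=s["tcp_rot"]; o=R_.T@(o-s["eef_pos"]); d=R_.T@d; t=(z-o[2])/d[2]; return o+d*t
u,v=float(sys.argv[1]),float(sys.argv[2]); W=eval(sys.argv[3])
s=state(); R_=s["tcp_rot"]; bt=measure(s,u,v); bt[0]=bt[0]
p0=w2k(s["eef_pos"]+R_@bt)*1000; print("ball tool",bt*1000,"k",p0)
from scipy.optimize import least_squares
for g in ([5,30],[0,60],[5,0]):
    r=least_squares(lambda w:np.array(ballof(*w)[:2])-p0[[0,2]],g)
    if r.cost<.01: print("bar now",r.x.round(1),"lever,ld",np.round(ballof(*r.x)[2:],2)); break
prev=p0
for w in W:
    b=ballof(*w); p=np.array([b[0],p0[1],b[1]]); d=R_.T@RK@(p-prev); print(w,"lever %.2f ld %.2f"%b[2:],"tool d",d.round(1)); prev=p
E
python3 plan2.py 318.3 333 "[(8,40),(9,30),(9.5,20),(9.5,10),(9,3),(8.5,-4)]"
```

```text
ball tool [-0.09498744 -5.25366331 60.        ] k [-8.58765143e+00  9.54689658e-03  6.58536940e+01]
bar now [ 3.5 40.6] lever,ld [1.56 0.36]
(8, 40) lever 1.76 ld 0.33 tool d [-0.2  5.2  0.3]
(9, 30) lever 1.69 ld 0.17 tool d [0.8 5.2 8.5]
(9.5, 20) lever 1.67 ld 0.01 tool d [0.9 4.8 9.1]
(9.5, 10) lever 1.70 ld -0.15 tool d [1.  4.5 9.8]
(9, 3) lever 1.75 ld -0.26 tool d [0.8 2.8 7.3]
(8.5, -4) lever 1.85 ld -0.39 tool d [0.8 2.8 7.7]
```

>>> {"method": "apply_moves", "body": {"targets": [[0,0.2,3.5,1,0],[0,0.2,3.2,2.3,0],[0,0.3,2.5,3.6,0],[0,0.3,2.2,3.6,0],[0,0.3,2,3.6,0],[0,0.3,1.8,3.7,0],[0,0,0,0,0]], "newtons": 35}}

```text
clock: 12.1
eef_pos: [0.597, -0.0336, 0.2184]
tcp_rot: [[0.016, 0.82, 0.572], [0.992, 0.059, -0.111], [-0.124, 0.57, -0.812]]
contact_force: [-0.2, 2.2, 4.2]
width: 0.0136
```

```bash
python3 st.py
python3 - <<'E'
from h import *
im=get_image("wrist")[:,:,::-1].copy()
cv2.imwrite("pics/w8.png",cv2.resize(im[190:390,220:420],None,fx=3,fy=3,interpolation=cv2.INTER_CUBIC))
E
```

```text
12.1 [ 17.7  36.2 -30.3 126.2 120.7  29.2 -26.5] [ 0.597  -0.0336  0.2184] F [-0.2  2.2  4.2] 0.0136
[[ 0.016  0.82   0.572]
 [ 0.992  0.059 -0.111]
 [-0.124  0.57  -0.812]]
lean 35.2 xerr 7.4
ball tool [ -1.9 -58.4  29. ] [311.17472236 202.971716  ]
```

View pics/w8.png

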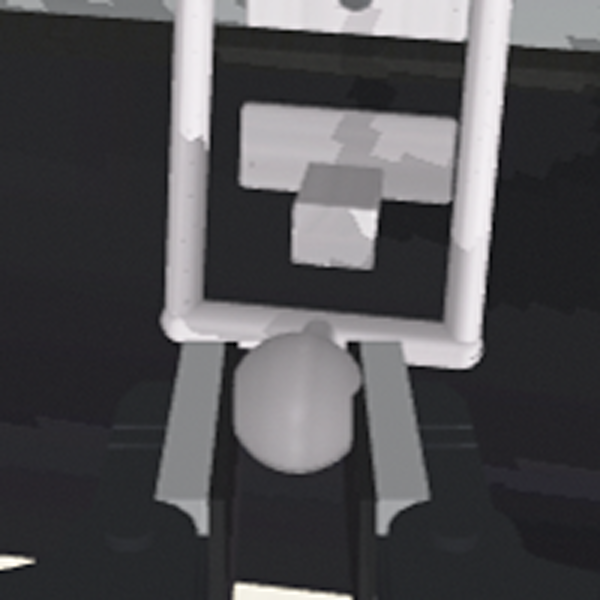

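```bash
python3 plan2.py 319 324 "[(9,12),(9,3),(8.5,-4)]"
python3 - <<'E'
from h import *
s=state()
for y in (-11,0,11):
  for z in (60,73): print(y,z,proj("wrist",s["eef_pos"]+s["tcp_rot"]@np.array([0,y/1e3,z/1e3]),s))
E
```

```text
ball tool [ 0.14231328 -8.75205506 60.        ] k [ 2.33367122  0.0621045  47.86963912]
bar now [ 5.9 20.1] lever,ld [1.47 0.04]
(9, 12) lever 1.66 ld -0.11 tool d [0.7 7.3 7.8]
(9, 3) lever 1.75 ld -0.26 tool d [1.  4.3 9.3]
(8.5, -4) lever 1.85 ld -0.39 tool d [0.8 2.9 7.7]
-11 60 [318.59116325 318.14584176]
-11 73 [318.47068859 301.11283495]
0 60 [318.56138976 346.26298844]
0 73 [318.44578907 327.43290489]
11 60 [318.53296854 373.10310363]
11 73 [318.42193529 352.64756936]
```

```bash
cat > pose.py <<'E'
import sys
from plan import *
setO([.618,-.0408,0])
from scipy.optimize import least_squares
def fkl(l,ld):
    a=l-.4; pin=20*np.array([-np.cos(a),np.sin(a)]); bar=pin+63.5*np.array([np.cos(ld),np.sin(ld)]); ball=bar+28*np.array([np.cos(ld+1.66),np.sin(ld+1.66)])
    return pin-[48,0],bar-[48,0],ball-[48,0]
def solve(s,ballpx,barpx,y=0.):
    f=lambda q:np.r_[*(proj("wrist",k2w(np.array([p[0],y,p[1]])/1000),s)[1]-px[1] for p,px in zip(fkl(*q)[1:],(barpx,ballpx)))]
    r=least_squares(f,[1.5,0]); return r.x,r.cost
if __name__=="__main__":
    u=[float(x) for x in sys.argv[1:5]]
    s=state(); q,c=solve(s,u[:2],u[2:]); pin,bar,ball=fkl(*q)
    print("lever,ld",q,c,"bar",bar,"ball",ball,"ball tool",intool(k2w(np.array([ball[0],0,ball[1]])/1000),s))
E
python3 pose.py 319 324 326.7 298
```

```text
lever,ld [1.47596182 0.03215724] 2.5204451758432176e-22 bar [ 5.96945029 19.64257913] ball [ 2.57968006 47.43663349] ball tool [ 0.12361224 -8.50675496 60.43743494]
```

>>> {"method": "apply_moves", "body": {"targets": [[0.35,0,0,0,0],[0.35,0,0,0,0],[0.35,0,0,0,0],[0.35,0,4,0,0],[0.35,0,5,0,0],[0.35,0,0,0,0],[0,0,0,0,0],[0,0,0,0,0],[0,0,0,0,0],[0,0,0,0,0]], "newtons": 50}}

```text
clock: 13.15
eef_pos: [0.6039, -0.0329, 0.2237]
tcp_rot: [[0.015, 0.82, 0.572], [0.992, 0.059, -0.111], [-0.125, 0.569, -0.813]]
contact_force: [0.4, 0.1, 0.3]
width: 0.0004
```

```bash
python3 st.py
python3 - <<'E'
from h import *
im=get_image("wrist")[:,:,::-1].copy()
cv2.imwrite("pics/w9.png",cv2.resize(im[190:390,220:420],None,fx=3,fy=3,interpolation=cv2.INTER_CUBIC))
E
```

```text
13.15 [ 17.   35.6 -29.3 125.  118.9  27.8 -24.7] [ 0.6039 -0.0329  0.2237] F [0.4 0.1 0.3] 0.0004
[[ 0.015  0.82   0.572]
 [ 0.992  0.059 -0.111]
 [-0.125  0.569 -0.813]]
lean 35.2 xerr 7.4
ball tool [ -2.  -67.1  29.5] [310.8005712  165.70008457]
```

View pics/w9.png

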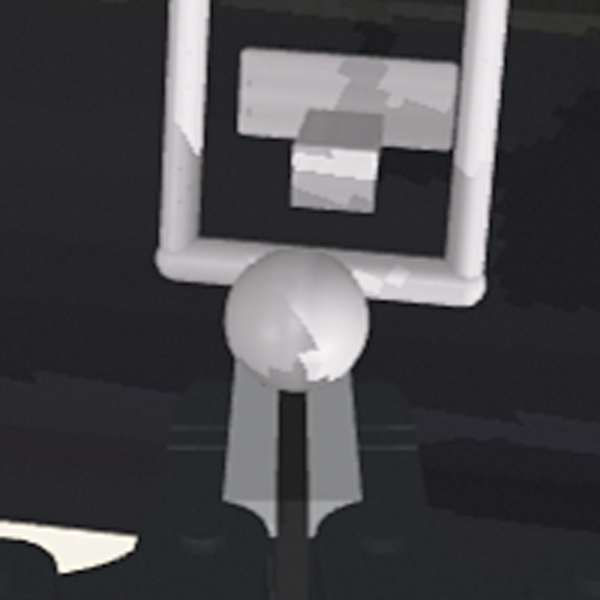

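```bash
python3 pose.py 319 296.3 326.7 278
```

```text
lever,ld [1.42962979 0.0927799 ] 2.7464981276174747e-26 bar [ 4.92416476 23.02524172] ball [-0.14329617 50.56286761] ball tool [ -0.21076602 -20.33915424  57.62685412]
```

>>> {"method": "apply_moves", "body": {"targets": [[0.4,0,0,0,0],[0.4,0,0,0,0],[0.4,0,0,0,0],[0.4,0,-6,0,0],[0.4,0,-6,0,0],[0.4,0,-6.5,0,0],[0.4,0,0,0,0]], "newtons": 50}}

```text
clock: 13.9
eef_pos: [0.587, -0.0344, 0.2119]
tcp_rot: [[0.015, 0.822, 0.57], [0.992, 0.059, -0.111], [-0.124, 0.567, -0.814]]
contact_force: [-0.1, 0.4, -0.5]
width: 0.0341
```

```bash
python3 st.py
python3 - <<'E'
from h import *
im=get_image("wrist")[:,:,::-1].copy()
cv2.imwrite("pics/w10.png",cv2.resize(im[190:390,220:420],None,fx=3,fy=3,interpolation=cv2.INTER_CUBIC))
E
```

```text
13.9 [ 18.5  36.7 -31.4 127.7 122.6  30.7 -28.5] [ 0.587  -0.0344  0.2119] F [-0.1  0.4 -0.5] 0.0341
[[ 0.015  0.822  0.57 ]
 [ 0.992  0.059 -0.111]
 [-0.124  0.567 -0.814]]
lean 35.0 xerr 7.4
ball tool [ -1.7 -46.3  29.5] [312.07981736 250.33515506]
```

View pics/w10.png

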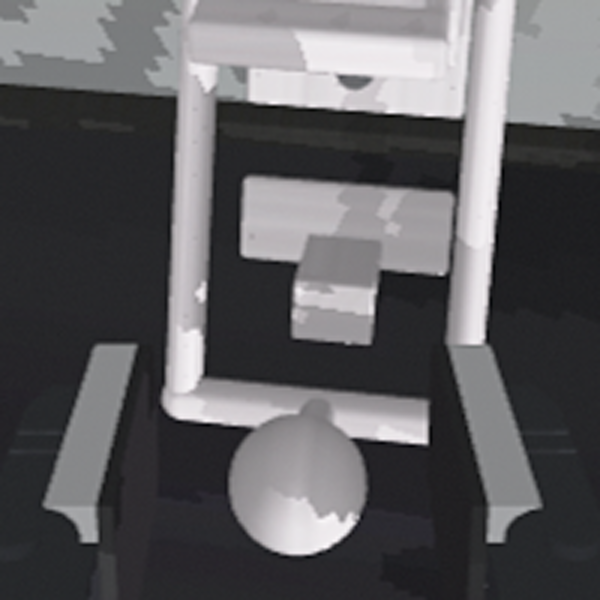

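```bash
python3 pose.py 319 351.3 328 324.5; python3 plan2.py 319 351.3 "[(9,12),(9,3),(8.5,-4)]"
```

```text
lever,ld [1.46333775 0.08368915] 1.454028420503369e-26 bar [ 5.55860354 22.78770666] ball [ 0.74168634 50.37026109] ball tool [-0.07274649  0.50711238 57.6414395 ]
ball tool [ 0.15583114  2.02643929 60.        ] k [2.24648511e+00 5.45757449e-04 4.79913979e+01]
bar now [ 5.9 20.2] lever,ld [1.47 0.04]
(9, 12) lever 1.66 ld -0.11 tool d [0.7 7.4 7.9]
(9, 3) lever 1.75 ld -0.26 tool d [1.  4.3 9.3]
(8.5, -4) lever 1.85 ld -0.39 tool d [0.8 2.9 7.7]
```

>>> {"method": "apply_moves", "body": {"targets": [[0,0,0.5,0,0],[0,0,0.5,0,0],[0,0,0,0,0],[0,0,0,0,0],[0,0,0,0,0]], "newtons": 50}}

```text
clock: 14.45
eef_pos: [0.5893, -0.0339, 0.2136]
tcp_rot: [[0.015, 0.82, 0.572], [0.992, 0.059, -0.11], [-0.124, 0.569, -0.813]]
contact_force: [-0.3, 0.6, -1.0]
width: 0.0125
```

>>> {"method": "apply_moves", "body": {"targets": [[0,0.2,3,1,0],[0,0.2,2.5,2.5,0],[0,0.2,2,2.5,0],[0,0.2,1.5,2.5,0],[0,0.2,1,2,0],[0,0,0,0,0]]}}

```text
clock: 15.05
eef_pos: [0.6039, -0.0337, 0.2106]
tcp_rot: [[0.015, 0.82, 0.572], [0.992, 0.059, -0.111], [-0.125, 0.569, -0.813]]
contact_force: [-3.4, 1.2, 0.0]
width: 0.0128
```

```bash
python3 st.py
python3 - <<'E'
from h import *
im=get_image("wrist")[:,:,::-1].copy()
cv2.imwrite("pics/w11.png",cv2.resize(im[190:390,220:420],None,fx=3,fy=3,interpolation=cv2.INTER_CUBIC))
E
```

```text
15.05 [ 17.6  37.4 -30.3 125.4 121.4  29.7 -26.8] [ 0.6039 -0.0337  0.2106] F [-3.4  1.2  0. ] 0.0128
[[ 0.015  0.82   0.572]
 [ 0.992  0.059 -0.111]
 [-0.125  0.569 -0.813]]
lean 35.1 xerr 7.5
ball tool [ -2.8 -59.6  18.7] [306.29648641 208.34688187]
```

View pics/w11.png

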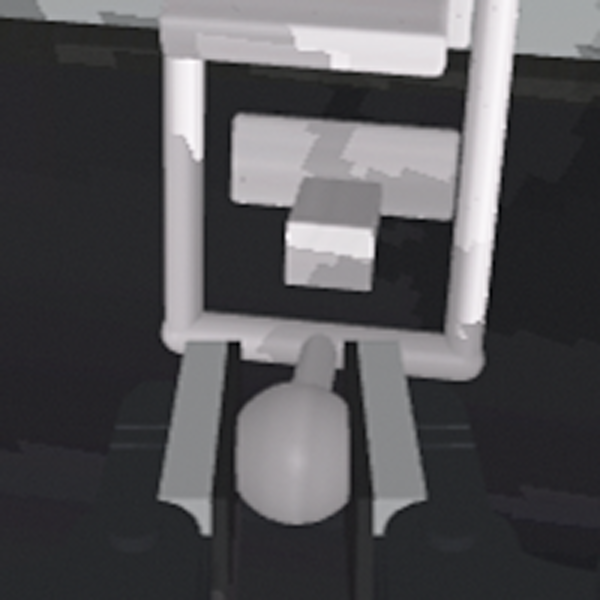

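```bash
python3 pose.py 317.7 341 326.5 302.5; python3 plan2.py 317.7 341 "[(9.5,8),(9,3),(8.5,-4),(4,-4),(0,-4)]"
```

```text
lever,ld [ 1.64110209 -0.12194443] 2.1196503196671334e-24 bar [ 8.55337327 11.19853353] ball [ 9.46995068 39.18352747] ball tool [-0.08548669 -3.13225338 58.31216765]
ball tool [-0.30122986 -2.09890923 60.        ] k [10.51238685 -0.37842961 37.53027579]
bar now [8.8 9.6] lever,ld [ 1.67 -0.15]
(9.5, 8) lever 1.72 ld -0.18 tool d [0.1 1.5 1.6]
(9, 3) lever 1.75 ld -0.26 tool d [0.6 1.8 5.3]
(8.5, -4) lever 1.85 ld -0.39 tool d [0.8 2.9 7.7]
(4, -4) lever 1.59 ld -0.36 tool d [ 0.2 -5.1 -0.2]
(0, -4) lever 1.30 ld -0.32 tool d [ 0.2 -5.3 -0.3]
```

>>> {"method": "apply_moves", "body": {"targets": [[0,0.2,1.8,2.5,0],[0,0.2,1.5,2.5,0],[0,0.2,1.3,2.5,0],[0,0.2,1.2,2.5,0],[0,0.2,1.2,2.5,0],[0,0.2,1,2.5,0],[0,0,0,0,0]]}}

```text
clock: 15.8
eef_pos: [0.62, -0.0331, 0.2034]
tcp_rot: [[0.015, 0.819, 0.574], [0.992, 0.059, -0.11], [-0.124, 0.571, -0.812]]
contact_force: [1.6, 4.4, 3.7]
width: 0.012
```

```bash
python3 st.py
python3 - <<'E'
from h import *
im=get_image("wrist")[:,:,::-1].copy()
cv2.imwrite("pics/w12.png",cv2.resize(im[190:390,220:420],None,fx=3,fy=3,interpolation=cv2.INTER_CUBIC))
E
```

```text
15.8 [ 17.   38.9 -29.6 123.4 121.1  29.5 -25.9] [ 0.62   -0.0331  0.2034] F [1.6 4.4 3.7] 0.012
[[ 0.015  0.819  0.574]
 [ 0.992  0.059 -0.11 ]
 [-0.124  0.571 -0.812]]
lean 35.2 xerr 7.4
ball tool [ -4.6 -68.7   3.6] [293.21030421 178.00765249]
```

View pics/w12.png

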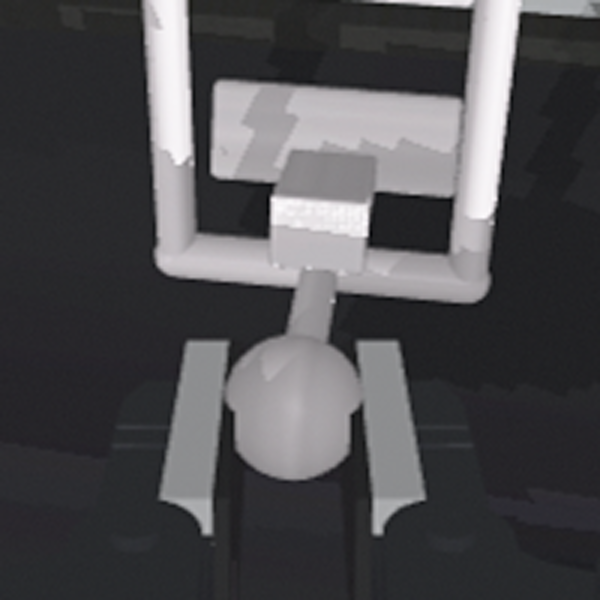

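```bash
python3 pose.py 317.7 325.7 327 280; python3 plan2.py 317.7 325.7 "[(8,-4),(4,-4),(0,-4)]"
```

```text
lever,ld [ 1.49769238 -0.23706312] 3.2311742677852644e-27 bar [4.61099547 2.89026022] ball [ 8.73599104 30.58474363] ball tool [ -0.83981067 -12.71957233  51.82818412]
ball tool [-0.30389139 -8.09540147 60.        ] k [13.34868935 -0.27344649 22.3934689 ]
bar now [ 5.3 -4.4] lever,ld [ 1.68 -0.38]
(8, -4) lever 1.83 ld -0.38 tool d [-0.2  2.8 -0.4]
(4, -4) lever 1.59 ld -0.36 tool d [ 0.2 -4.5 -0.2]
(0, -4) lever 1.30 ld -0.32 tool d [ 0.2 -5.3 -0.3]
```

>>> {"method": "apply_moves", "body": {"targets": [[0,0,-1,1.5,0],[0,0,-2,1,0],[0,0,-2,0,0],[0,0,-2,0,0],[0,0,-2,0,0],[0,0,0,0,0]]}}

```text
clock: 16.45
eef_pos: [0.6162, -0.0333, 0.1984]
tcp_rot: [[0.014, 0.815, 0.579], [0.992, 0.061, -0.11], [-0.125, 0.576, -0.808]]
contact_force: [6.7, 6.2, 8.1]
width: 0.0124
```

```bash
python3 st.py
python3 - <<'E'
from h import *
im=get_image("wrist")[:,:,::-1].copy()
cv2.imwrite("pics/w13.png",cv2.resize(im[190:390,220:420],None,fx=3,fy=3,interpolation=cv2.INTER_CUBIC))
E
```

```text
16.45 [ 17.7  39.7 -30.7 124.3 123.2  31.1 -27.6] [ 0.6162 -0.0333  0.1984] F [6.7 6.2 8.1] 0.0124
[[ 0.014  0.815  0.579]
 [ 0.992  0.061 -0.11 ]
 [-0.125  0.576 -0.808]]
lean 35.6 xerr 7.5
ball tool [ -4.9 -62.8   1.3] [291.77898408 214.59866971]
```

View pics/w13.png

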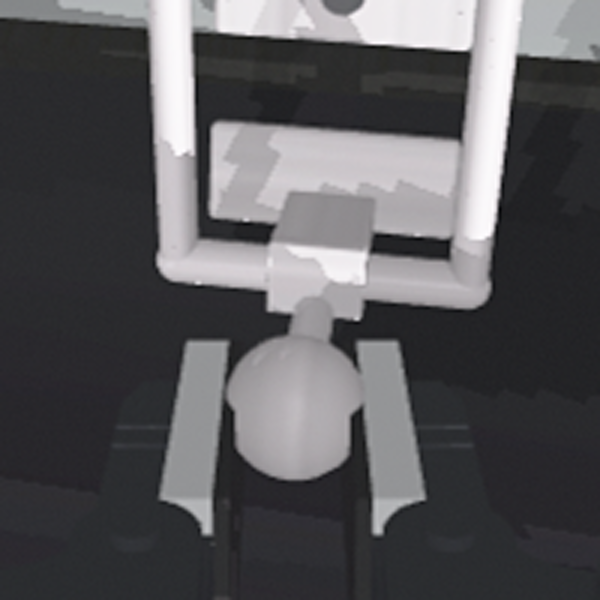

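```bash
python3 pose.py 318 325.7 327.5 281.5; python3 plan2.py 318 325.7 "[(0,-4)]"
python3 - <<'E'
from plan import *
s=state()
for x in (-3,0,3,6):
  for z in (-8,-4,0): print((x,z),[proj("wrist",k2w(np.array([x,y,z])/1000),s).round(0).tolist() for y in (-22,0,22)])
print("lip",[proj("wrist",k2w(np.array(p)/1000),s).round(0).tolist() for p in ((1.5,-6,8),(1.5,6,8),(-8,-6,8))])
E
```

```text
lever,ld [ 1.18056457 -0.20395377] 1.9160863407966618e-24 bar [-0.02646485  1.21215037] ball [ 3.17949122 29.02800638] ball tool [ -0.69632051 -13.0422918   51.26253639]
ball tool [-0.19969795 -8.09805442 60.        ] k [ 8.17329011 -0.35877229 20.31200714]
bar now [ 0.2 -6.5] lever,ld [ 1.4  -0.38]
(0, -4) lever 1.30 ld -0.32 tool d [-0.3 -1.9 -3. ]
(-3, -8) [[274.0, 261.0], [329.0, 265.0], [384.0, 270.0]]
(-3, -4) [[272.0, 264.0], [328.0, 269.0], [385.0, 274.0]]
(-3, 0) [[270.0, 268.0], [327.0, 273.0], [385.0, 278.0]]
(0, -8) [[274.0, 268.0], [328.0, 272.0], [384.0, 277.0]]
(0, -4) [[272.0, 271.0], [327.0, 276.0], [384.0, 281.0]]
(0, 0) [[270.0, 275.0], [326.0, 280.0], [384.0, 285.0]]
(3, -8) [[274.0, 274.0], [328.0, 279.0], [383.0, 284.0]]
(3, -4) [[272.0, 278.0], [327.0, 283.0], [383.0, 288.0]]
(3, 0) [[270.0, 282.0], [326.0, 287.0], [384.0, 293.0]]
(6, -8) [[274.0, 281.0], [328.0, 286.0], [382.0, 291.0]]
(6, -4) [[272.0, 285.0], [327.0, 290.0], [383.0, 295.0]]
(6, 0) [[270.0, 289.0], [325.0, 295.0], [383.0, 300.0]]
lip [[308.0, 291.0], [340.0, 294.0], [309.0, 267.0]]
```

>>> {"method": "apply_moves", "body": {"targets": [[0,0,-1.5,0,0],[0,0,-1.5,-0.5,0],[0,0,-1.5,-0.5,0],[0,0,0,0,0]]}}

```text
clock: 16.9
eef_pos: [0.6144, -0.0333, 0.1983]
tcp_rot: [[0.015, 0.812, 0.583], [0.992, 0.061, -0.111], [-0.126, 0.58, -0.805]]
contact_force: [12.7, 6.5, 7.7]
width: 0.0123
```

```bash
python3 st.py
python3 - <<'E'
from h import *
im=get_image("wrist")[:,:,::-1].copy()
cv2.imwrite("pics/w14.png",im)
E
```

```text
16.9 [ 18.   39.8 -31.2 124.8 124.   31.8 -28.4] [ 0.6144 -0.0333  0.1983] F [12.7  6.5  7.7] 0.0123
[[ 0.015  0.812  0.583]
 [ 0.992  0.061 -0.111]
 [-0.126  0.58  -0.805]]
lean 35.9 xerr 7.5
ball tool [ -4.9 -61.3   1.9] [292.07534467 222.21750158]
```

View pics/w14.png

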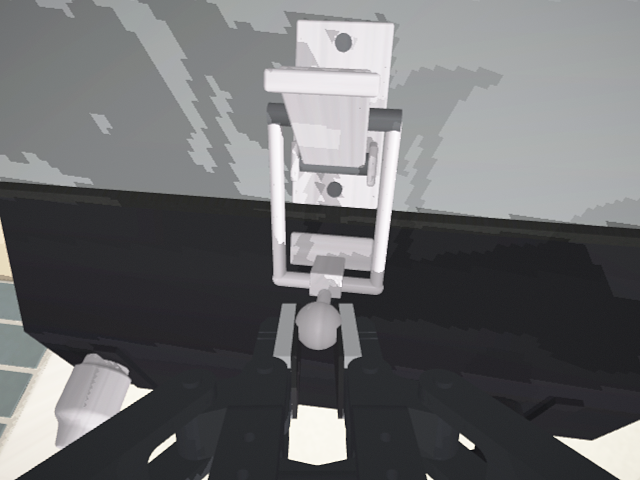

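>>> {"method": "apply_moves", "body": {"targets": [[0.45,0,0,0,0],[0.45,0,0,0,0],[0.45,0,0,0,0],[0.45,0,0,0,0],[0.45,0,0,-10,0],[0.45,0,0,-15,0],[0.45,0,0,-15,0],[0.45,0,0,0,0]]}}

```text
clock: 17.75
eef_pos: [0.5848, -0.0298, 0.228]
tcp_rot: [[0.015, 0.819, 0.573], [0.992, 0.06, -0.111], [-0.125, 0.57, -0.812]]
contact_force: [-0.4, 0.1, 0.9]
width: 0.0384
```

```bash
python3 st.py
python3 - <<'E'
from h import *
im=get_image("wrist")[:,:,::-1].copy()
cv2.imwrite("pics/w15.png",im)
E
```

```text
17.75 [ 17.5  34.4 -30.7 127.6 120.   29.  -26.8] [ 0.5848 -0.0298  0.228 ] F [-0.4  0.1  0.9] 0.0384
[[ 0.015  0.819  0.573]
 [ 0.992  0.06  -0.111]
 [-0.125  0.57  -0.812]]
lean 35.2 xerr 7.5
ball tool [ -4.1 -54.1  44.2] [303.79300952 205.66747489]
```

View pics/w15.png

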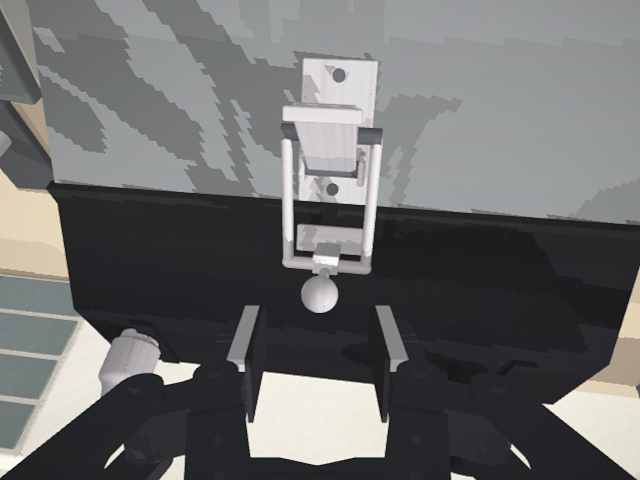

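```bash
cat > press.py <<'E'
import sys
from plan import *
setO([.618,-.0408,0])
s=state(); R_=s["tcp_rot"]
RR=RK.T@R_; print("tool in k",RR.round(2).tolist())
tip=lambda e: w2k(e+R_@np.array([0,0,.073]))*1000
print("tip k",tip(s["eef_pos"]).round(1),"corner",(tip(s["eef_pos"])-11*RR[:,1]).round(1))
prev=tip(s["eef_pos"]); rad=float(sys.argv[1])
for l in eval(sys.argv[2]):
    C=np.array([-48-rad*np.cos(l)+2.5*np.sin(l),0,rad*np.sin(l)+2.5*np.cos(l)])
    T=C+11*RR[:,1]; T[1]=0; d=RR.T@(T-prev); print("l",l,"tip",T.round(1),"d tool",d.round(1)); prev=T
E
python3 press.py 44 "[1.4,1.25,1.1,.9,.7,.5,.35,.2,.1]"
```

```text
tool in k [[-0.04, 1.0, 0.0], [0.99, 0.04, -0.12], [-0.12, -0.0, -0.99]]
tip k [ 7.2  2.3 48.8] corner [-3.8  1.9 48.8]
l 1.4 tip [-42.    0.   43.7] d tool [  0.4 -49.2   5.2]
l 1.25 tip [-48.5   0.   42.5] d tool [ 0.4 -6.5  1.2]
l 1.1 tip [-54.7   0.   40.3] d tool [ 0.5 -6.2  2.2]
l 0.9 tip [-62.4   0.   36. ] d tool [ 0.9 -7.6  4.3]
l 0.7 tip [-69.1   0.   30.2] d tool [ 1.  -6.6  5.7]
l 0.5 tip [-74.4   0.   23.2] d tool [ 1.1 -5.3  6.9]
l 0.35 tip [-77.5   0.   17.4] d tool [ 0.9 -3.   5.8]
l 0.2 tip [-79.6   0.   11.1] d tool [ 0.9 -2.1  6.2]
l 0.1 tip [-80.5   0.    6.8] d tool [ 0.6 -0.9  4.3]
```

>>> {"method": "apply_moves", "body": {"targets": [[0,0,0,-3,0],[0,0,-4,0,0],[0,0,-8,0,0],[0,0,-8,0,0],[0,0,-8,0,0],[0,0,-8,0,0],[0,0,-6,2,0],[0,0,-4,3,0],[0,0,0,3,0],[0,0,0,0,0]], "newtons": 60}}

```text
clock: 18.8
eef_pos: [0.5511, -0.0336, 0.1958]
tcp_rot: [[0.016, 0.82, 0.572], [0.992, 0.058, -0.111], [-0.124, 0.569, -0.813]]
contact_force: [-0.2, 0.2, 1.2]
width: -0.0001
```

```bash
python3 st.py; python3 press.py 44 "[1.25,1.1,.9,.7,.5,.35,.2,.1]"
python3 - <<'E'
from h import *
im=get_image("wrist")[:,:,::-1].copy()
cv2.imwrite("pics/w16.png",im)
E
```

```text
18.8 [ 20.5  38.5 -35.1 133.6 128.5  37.  -35.4] [ 0.5511 -0.0336  0.1958] F [-0.2  0.2  1.2] -0.0001
[[ 0.016  0.82   0.572]
 [ 0.992  0.058 -0.111]
 [-0.124  0.569 -0.813]]
lean 35.1 xerr 7.4
ball tool [-4.  -7.8 36.9] [305.17512966 366.19806702]
tool in k [[-0.04, 1.0, -0.0], [0.99, 0.04, -0.12], [-0.12, -0.01, -0.99]]
tip k [-39.1  -0.4  42.6] corner [-50.1  -0.8  42.6]
l 1.25 tip [-48.5   0.   42.5] d tool [ 0.8 -9.3  0. ]
l 1.1 tip [-54.7   0.   40.3] d tool [ 0.5 -6.2  2.2]
l 0.9 tip [-62.4   0.   36. ] d tool [ 0.8 -7.6  4.3]
l 0.7 tip [-69.1   0.   30.2] d tool [ 1.  -6.6  5.7]
l 0.5 tip [-74.4   0.   23.2] d tool [ 1.1 -5.3  6.9]
l 0.35 tip [-77.5   0.   17.4] d tool [ 0.8 -3.   5.8]
l 0.2 tip [-79.6   0.   11.1] d tool [ 0.9 -2.1  6.2]
l 0.1 tip [-80.5   0.    6.8] d tool [ 0.6 -0.9  4.3]
```

View pics/w16.png

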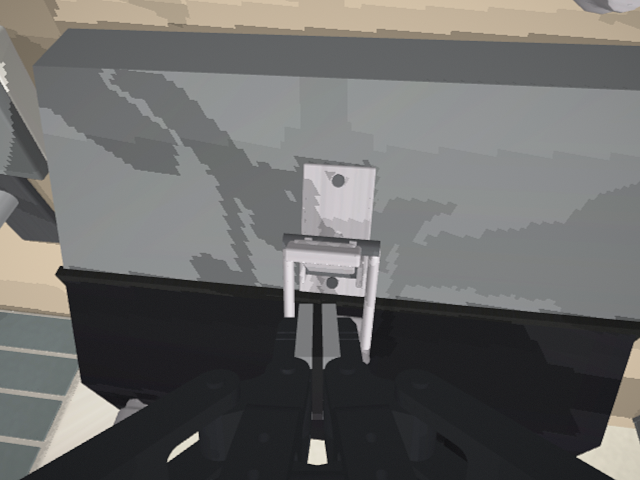

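>>> {"method": "apply_moves", "body": {"targets": [[0,0.4,-4.5,0,0],[0,0.4,-5,0,0],[0,0.3,-3.2,1,0],[0,0.3,-3.2,1.2,0],[0,0.3,-2.6,1.4,0],[0,0.3,-2.6,1.4,0],[0,0.3,-2.6,1.5,0],[0,0,0,0,0]]}}

```text
clock: 19.65
eef_pos: [0.5356, -0.0333, 0.1771]
tcp_rot: [[0.016, 0.82, 0.573], [0.992, 0.059, -0.111], [-0.125, 0.57, -0.812]]
contact_force: [2.9, -1.2, 0.5]
width: 0.0002
```

```bash
python3 st.py; python3 press.py 44 "[.9,.7,.5,.35,.2,.1]"
python3 - <<'E'
from h import *
im=get_image("wrist")[:,:,::-1].copy()
cv2.imwrite("pics/w17.png",im)
E
```

```text
19.65 [ 21.   41.3 -36.6 136.4 132.1  41.9 -39.1] [ 0.5356 -0.0333  0.1771] F [ 2.9 -1.2  0.5] 0.0002
[[ 0.016  0.82   0.573]
 [ 0.992  0.059 -0.111]
 [-0.125  0.57  -0.812]]
lean 35.2 xerr 7.5
ball tool [-6.4 15.4 30.7] [297.18280167 446.30111218]
tool in k [[-0.04, 1.0, 0.0], [0.99, 0.04, -0.12], [-0.12, -0.0, -0.99]]
tip k [-62.4   0.3  36.2] corner [-73.4  -0.2  36.2]
l 0.9 tip [-62.4   0.   36. ] d tool [-0.3 -0.   0.2]
l 0.7 tip [-69.1   0.   30.2] d tool [ 1.  -6.6  5.7]
l 0.5 tip [-74.4   0.   23.2] d tool [ 1.1 -5.3  6.9]
l 0.35 tip [-77.5   0.   17.4] d tool [ 0.8 -3.   5.8]
l 0.2 tip [-79.6   0.   11.1] d tool [ 0.9 -2.1  6.2]
l 0.1 tip [-80.5   0.    6.8] d tool [ 0.6 -0.9  4.3]
```

View pics/w17.png

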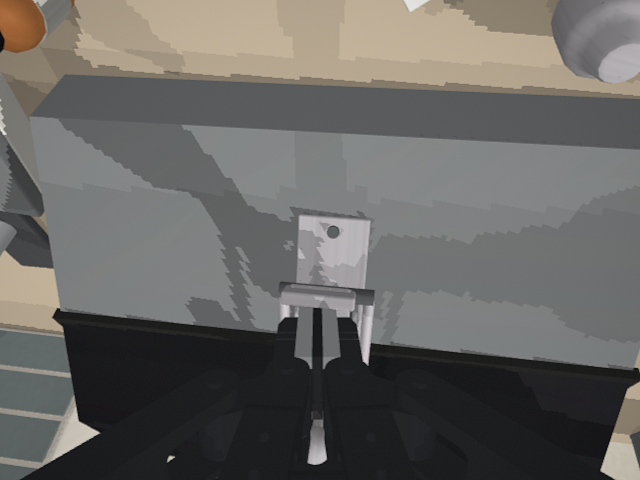

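>>> {"method": "apply_moves", "body": {"targets": [[0,0.2,-2.2,1.8,0],[0,0.2,-2.2,1.9,0],[0,0.2,-2.2,2,0],[0,0.3,-1.8,2.2,0],[0,0.3,-1.8,2.3,0],[0,0.3,-1.7,2.4,0],[0,0,0,0,0]]}}

```text
clock: 20.4
eef_pos: [0.5316, -0.0341, 0.159]
tcp_rot: [[0.015, 0.822, 0.57], [0.992, 0.058, -0.111], [-0.124, 0.567, -0.814]]
contact_force: [1.2, 0.1, 0.6]
width: -0.0003
```

```bash
python3 st.py; python3 press.py 44 "[.5,.35,.2,.1]"
python3 - <<'E'
from h import *
im=get_image("wrist")[:,:,::-1].copy()
cv2.imwrite("pics/w18.png",im)
E
```

```text
20.4 [ 21.1  44.2 -36.9 137.3 134.3  44.9 -40.8] [ 0.5316 -0.0341  0.159 ] F [1.2 0.1 0.6] -0.0003
[[ 0.015  0.822  0.57 ]
 [ 0.992  0.058 -0.111]
 [-0.124  0.567 -0.814]]
lean 35.0 xerr 7.4
ball tool [-7.7 29.2 18. ] [291.02435483 521.36090082]
tool in k [[-0.04, 1.0, -0.0], [0.99, 0.04, -0.12], [-0.12, -0.01, -0.99]]
tip k [-76.4  -0.5  23.6] corner [-87.4  -0.9  23.7]
l 0.5 tip [-74.4   0.   23.2] d tool [0.4 2.  0.3]
l 0.35 tip [-77.5   0.   17.4] d tool [ 0.8 -3.   5.8]
l 0.2 tip [-79.6   0.   11.1] d tool [ 0.9 -2.1  6.2]
l 0.1 tip [-80.5   0.    6.8] d tool [ 0.6 -0.9  4.3]
```

View pics/w18.png

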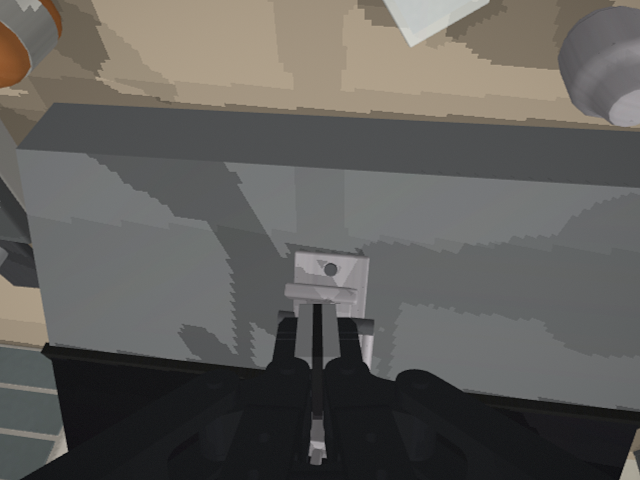

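Run:
```python
from h import *
im=get_image("scene")[:,:,::-1].copy()
cv2.imwrite("pics/s2.png",cv2.resize(im[195:265,230:330],None,fx=8,fy=8,interpolation=cv2.INTER_CUBIC))
```

```text
(no output)
```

View pics/s2.png

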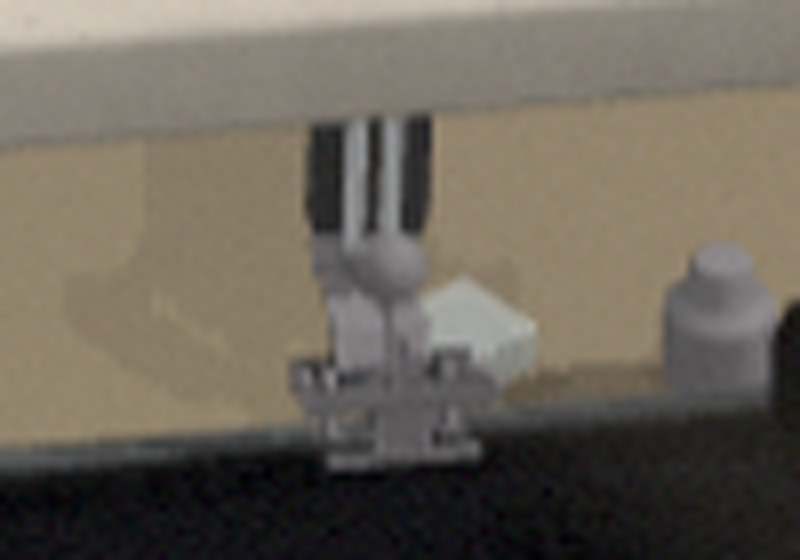

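Run:
```python
from plan import *
for p in ((1.5,0,8),(0,0,2),(0,0,-2),(0,0,-6),(-11,0,8),(-11,0,2),(-3,0,-14)):
    q=proj("scene",k2w(np.array(p)/1000)); print(p,((q-[230,195])*8).round(0))
```

```text
(1.5, 0, 8) [392. 353.]
(0, 0, 2) [393. 380.]
(0, 0, -2) [395. 399.]
(0, 0, -6) [396. 417.]
(-11, 0, 8) [388. 349.]
(-11, 0, 2) [390. 377.]
(-3, 0, -14) [399. 453.]
```

>>> {"method": "apply_moves", "body": {"targets": [[0,0.3,-0.6,2,0],[0,0.3,-0.6,2,0],[0,0.3,-0.6,2,0],[0,0.3,-0.8,2.2,0],[0,0.3,-0.6,2.2,0],[0,0.3,-0.6,2.2,0],[0,0.2,0,2,0],[0,0.2,0,2,0],[0,0,0,0,0]]}}

```text
clock: 21.4
eef_pos: [0.5391, -0.0338, 0.1438]
tcp_rot: [[0.015, 0.82, 0.572], [0.992, 0.059, -0.111], [-0.124, 0.569, -0.813]]
contact_force: [0.7, 0.4, 0.0]
width: 0.0003
```

```bash
python3 st.py; python3 press.py 44 "[.1,0]"
python3 - <<'E'
from h import *
im=get_image("wrist")[:,:,::-1].copy()
cv2.imwrite("pics/w19.png",im)
E
```

```text
21.4 [ 20.9  46.7 -36.7 136.5 135.7  46.6 -41.3] [ 0.5391 -0.0338  0.1438] F [0.7 0.4 0. ] 0.0003
[[ 0.015  0.82   0.572]
 [ 0.992  0.059 -0.111]
 [-0.124  0.569 -0.813]]
lean 35.1 xerr 7.4
ball tool [-10.1  31.6   1.5] [277.50586907 593.00582919]
tool in k [[-0.04, 1.0, 0.0], [0.99, 0.04, -0.12], [-0.12, -0.01, -0.99]]
tip k [-78.7  -0.3   6.8] corner [-89.7  -0.7   6.9]
l 0.1 tip [-80.5   0.    6.8] d tool [ 0.4 -1.8 -0. ]
l 0 tip [-81.    0.    2.4] d tool [ 0.6 -0.4  4.3]
```

View pics/w19.png

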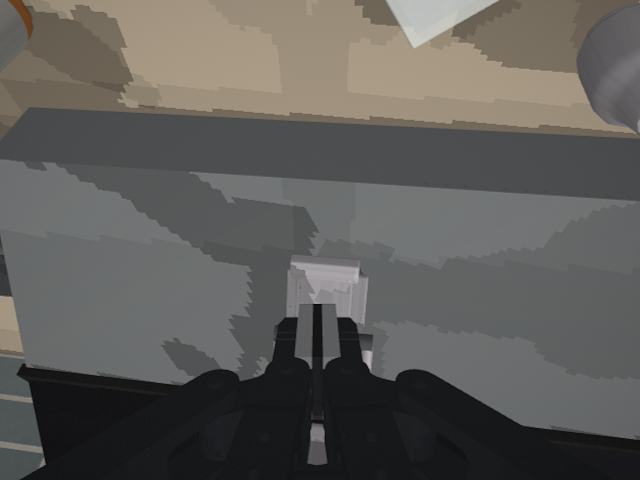

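>>> {"method": "apply_moves", "body": {"targets": [[0,0,0,-10,0],[0,0,0,-15,0],[0,0,0,-20,0],[0,0,0,-20,0],[0,0,-5,-20,0],[0,0,-5,-20,0],[0,0,0,0,0],[0,0,0,0,0]]}}

```text
clock: 22.25
eef_pos: [0.4869, -0.0226, 0.2192]
tcp_rot: [[0.017, 0.824, 0.567], [0.992, 0.055, -0.111], [-0.123, 0.564, -0.817]]
contact_force: [-1.3, -0.3, -1.0]
width: 0.0002
```

```bash
python3 st.py
python3 - <<'E'
from h import *
im=get_image("wrist")[:,:,::-1].copy()
cv2.imwrite("pics/w20.png",im)
im=get_image("scene")[:,:,::-1].copy()
cv2.imwrite("pics/s3f.png",im)
cv2.imwrite("pics/s3.png",cv2.resize(im[195:265,230:330],None,fx=8,fy=8,interpolation=cv2.INTER_CUBIC))
im=get_image("top")[:,:,::-1].copy()
cv2.imwrite("pics/t3.png",im)
E
```

```text
22.25 [ 34.9  42.9 -63.7 141.3 114.7  54.6 -25.5] [ 0.4869 -0.0226  0.2192] F [-1.3 -0.3 -1. ] 0.0002
[[ 0.017  0.824  0.567]
 [ 0.992  0.055 -0.111]
 [-0.123  0.564 -0.817]]
lean 34.8 xerr 7.4
ball tool [-10.9  31.5  93.6] [293.86219841 366.39356095]
```

View pics/w20.png

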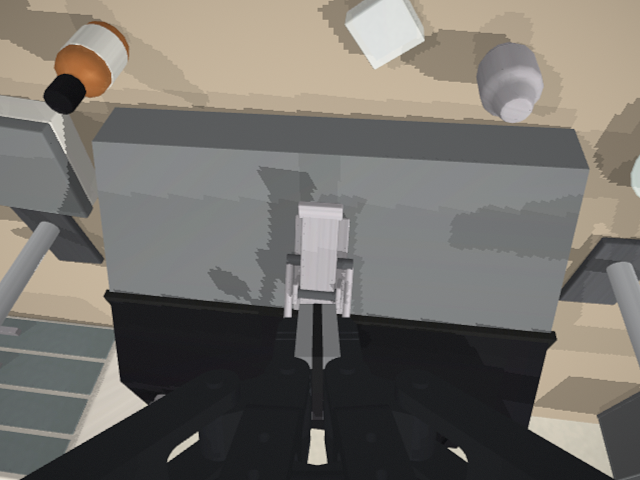

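View pics/s3.png

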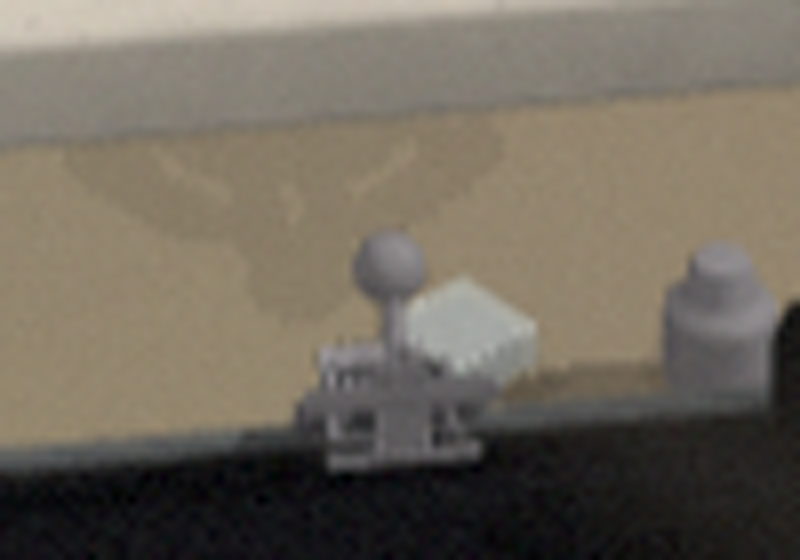

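View pics/t3.png

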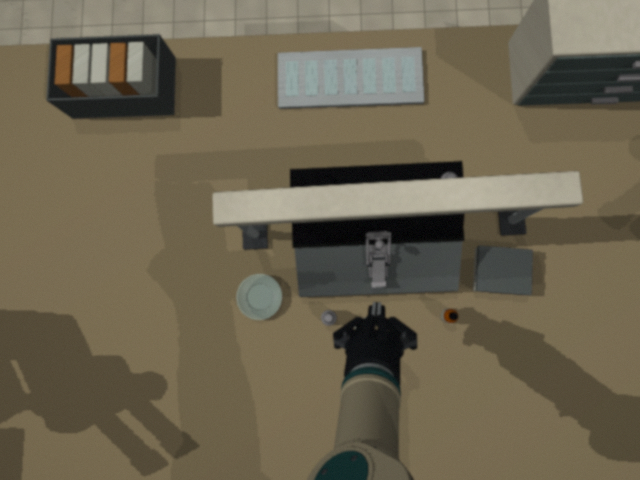

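>>> {"method": "apply_moves", "body": {"targets": [[0,0,6,-2,0],[0,0,6,-2,0],[0,0,6,-2,0],[0,0,5,-2,0],[0,0,0,0,0],[0,0,0,0,0],[0,0,0,0,0]]}}

```text
clock: 23.1
eef_pos: [0.5014, -0.0199, 0.2387]
tcp_rot: [[0.016, 0.824, 0.566], [0.992, 0.057, -0.111], [-0.123, 0.564, -0.817]]
contact_force: [0.1, -0.1, 0.4]
width: -0.0003
```

```bash
python3 st.py
python3 - <<'E'
from plan import *
s=state()
im=get_image("wrist")[:,:,::-1].copy()
cv2.imwrite("pics/w21.png",im)
for l in (0,.1,.3,.5):
    e=np.array([-48-58*np.cos(l)+2.5*np.sin(l),0,58*np.sin(l)+2.5*np.cos(l)])/1000; print(l,[proj("wrist",k2w(e+[0,y,0]),s).round(1).tolist() for y in (-.011,.011)])
E
```

```text
23.1 [ 35.8  40.  -64.  138.3 110.6  50.9 -20.7] [ 0.5014 -0.0199  0.2387] F [ 0.1 -0.1  0.4] -0.0003
[[ 0.016  0.824  0.566]
 [ 0.992  0.057 -0.111]
 [-0.123  0.564 -0.817]]
lean 34.7 xerr 7.4
ball tool [-11.6   8.4 101.7] [292.47117495 311.6106143 ]
0 [[299.8, 157.6], [337.6, 159.7]]
0.1 [[298.1, 159.7], [336.8, 161.9]]
0.3 [[294.6, 167.4], [334.9, 169.7]]
0.5 [[290.9, 179.6], [332.7, 182.2]]
```

View pics/w21.png

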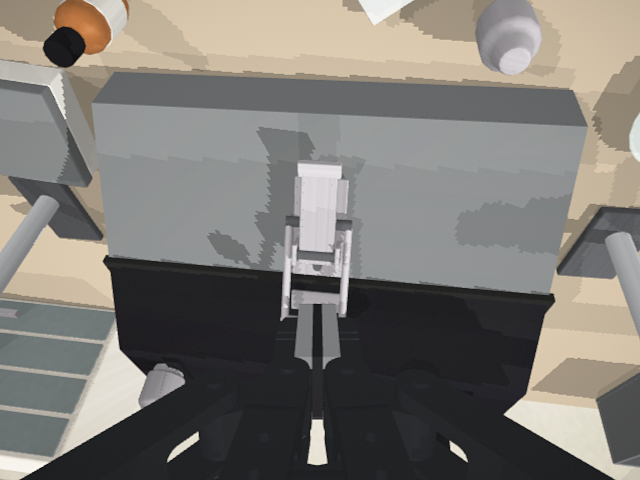

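```bash
python3 -c "
from cell import *
print(sign_off())"
```

```text
the job is handed in; nothing more can be done
None
```

The case is latched: the crossbar is hooked behind the keeper and the lever lies flat on its own. I handed the job in at about 23 s, and `sign_off` gave no verdict.

**What I did:**
- **Tilt:** The moves can't command tilt. I drove the arm against its joint and reach limits high above the bench until the gripper leaned back about 35°.
- **Hooking:** I pinched the loop's ball, led the crossbar over the keeper's lip and down behind it, then drew it back against the wall. The force rose to about 16 N there.
- **Pressing:** I released the ball and pressed the lever over centre with shut fingers, then backed away.

**What went wrong on the way:** The ball crept along the pads while I led it. My first regrasp went the wrong way and closed on nothing. A second one held, and nothing else was disturbed.

**Last checks:**
- **Lever:** In the wrist view its end is at row 161. The model puts it at about 159 for flat and 161 for 0.1 rad, so the picture alone can't separate flat from just over the 0.08 rad limit. I pressed it to about 0.1 rad or less, well past centre, and contact force was near zero by the end of the press.
- **Crossbar:** Part-way through the press, the scene view put it about 1 mm below its seat, under the lip. It still looked hooked after the lever went flat, but I did not measure it again.
- **Surroundings:** The bystanders looked unmoved in the views I compared, though I did not measure them. I saw no force suggesting contact with the light bar, and the robot touched nothing at hand-in.
- **Calibration:** Two estimates of the case's x position differed by about 5 mm. I worked from a value between them, which agreed with the later views of the keeper.

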